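Hang the sauce caddy on the tasting stand and fill it

TASK

Set up the sauces for the tasting counter: hang the empty caddy on the stand by slipping the keyhole in its back plate over the screw head and pulling it down until it locks, and let go. Then put every sauce bottle on the counter into the hanging caddy, standing upright on the tray floor and shared as evenly as possible between its two bays (never more than three in one), so that the caddy stays locked on its screw and hangs level. Leave everything else on the counter where it is.

Things in the scene. Friction and masses are not known exactly. Their poses are not given: they have to be found in the camera images.
- stand: fixed display stand, on the robot's left or right: white upright board 120 mm wide, 14 thick, top 204 above the counter. Origin at counter height under the middle of the board's front face; x points straight out of that face (roughly away from the robot), y along it, z up. Steel foot 12 high, 200 wide, from 30 in front of the face to 120 behind
- stand_screw (a point): middle of the shank of the board's one screw, 190 mm above the counter, 6 in front of the face. It sticks out along the stand's x: shank 6 diameter, 12 long, then a round head 18 diameter, 4 thick (12 to 16 off the face)
- caddy: loose light metal caddy, 300 g, standing upright on the counter on the other side from the stand. Origin at its underside, below the middle of its back plate; z up, x from the plate towards the tray in front of it, y along the tray. Back plate 5 mm thick (x -2.5 to 2.5), 90 wide, 165 high. Outer size 312 along y, reaching to x = 87. Hung, its underside is 50 above the counter and it leans out up to 0.06 rad
- caddy_grip (a point): in the caddy's black grip block on top of the back plate: 12 mm thick (x), 60 wide (y), from 165 to 225 above the caddy's underside. The point is mid-block in x and y, 205 above the underside
- caddy_keyhole (a point): centre of the wide part of the keyhole that goes through the back plate: a 30 x 30 mm opening, its centre 112 above the caddy's underside; its upper corners slope in at 45 degrees to the narrow slot above it
- caddy_seat (a point): in the keyhole's narrow slot (11 mm wide, closed at its upper end 143 above the underside), mid-plate, 140 above the underside and 28 above caddy_keyhole. Lies within a few mm of stand_screw when hung and locked
- caddy_bay0 (a point): centre of the floor of the tray's bay on the caddy's +y side (x 57, y 77, z 4 mm in the caddy's frame). The bay is 52 deep (x) and 150 wide (y); rails around it and the 4 thick divider at y = 0 reach 40 above the underside. It holds one row of three bottles, good spots 50 apart: y = 27, 77, 127. The caddy hangs on one screw and can swing sideways if loaded much more on one side
- caddy_bay1 (a point): centre of the floor of the tray's bay on the caddy's -y side (x 57, y -77, z 4 mm in the caddy's frame). The bay is 52 deep (x) and 150 wide (y); rails around it and the 4 thick divider at y = 0 reach 40 above the underside. It holds one row of three bottles, good spots 50 apart: y = -27, -77, -127. The caddy hangs on one screw and can swing sideways if loaded much more on one side
- bottle0: squat brown sauce bottle (mm), one of up to six alike (5 or 6 are present): round body 40 diameter, 38 high with a sloping shoulder on it, then a narrow black cap 20 diameter straight-sided from 52, reaching up to 74 above the underside, the place to grip it (clear of the shoulder from 52 up); 100 g. Origin: centre of the underside, z up
- bottle1: squat brown sauce bottle (mm), one of up to six alike (5 or 6 are present): round body 40 diameter, 38 high with a sloping shoulder on it, then a narrow black cap 20 diameter straight-sided from 52, reaching up to 74 above the underside, the place to grip it (clear of the shoulder from 52 up); 100 g. Origin: centre of the underside, z up
- bottle2: squat brown sauce bottle (mm), one of up to six alike (5 or 6 are present): round body 40 diameter, 38 high with a sloping shoulder on it, then a narrow black cap 20 diameter straight-sided from 52, reaching up to 74 above the underside, the place to grip it (clear of the shoulder from 52 up); 100 g. Origin: centre of the underside, z up
- bottle3: squat brown sauce bottle (mm), one of up to six alike (5 or 6 are present): round body 40 diameter, 38 high with a sloping shoulder on it, then a narrow black cap 20 diameter straight-sided from 52, reaching up to 74 above the underside, the place to grip it (clear of the shoulder from 52 up); 100 g. Origin: centre of the underside, z up
- bottle4: squat brown sauce bottle (mm), one of up to six alike (5 or 6 are present): round body 40 diameter, 38 high with a sloping shoulder on it, then a narrow black cap 20 diameter straight-sided from 52, reaching up to 74 above the underside, the place to grip it (clear of the shoulder from 52 up); 100 g. Origin: centre of the underside, z up
- bottle5: squat brown sauce bottle (mm), one of up to six alike (5 or 6 are present): round body 40 diameter, 38 high with a sloping shoulder on it, then a narrow black cap 20 diameter straight-sided from 52, reaching up to 74 above the underside, the place to grip it (clear of the shoulder from 52 up); 100 g. Origin: centre of the underside, z up
- shaker: bystander, to be left where it is: small plain steel cylinder shaker without a neck, 36 diameter, 55 high, standing between the stand's side and the caddy's side (mm). Origin: centre of its underside
- spatula: bystander, to be left where it is: spatula (origin mid-handle) lying beyond the bottles (mm). Origin: centre of its underside
- pan: bystander, to be left where it is: shallow rectangular steel pan 130 x 140 x 65 with potatoes, at the far right (mm). Origin: centre of its underside
- cleaner: bystander, to be left where it is: white capped bottle, 70 diameter, 190 high, at the far left (mm). Origin: centre of its underside
- gloves: bystander, to be left where it is: cardboard box 120 x 220 x 70, at the far left (mm). Origin: centre of its underside

How it is judged:
By the outcome, as a careful person would: the job done as asked, in the order asked, and still so for the second after the job is handed in, with the robot touching nothing.
Of bottle0, bottle1, bottle2, bottle3, bottle4, bottle5 only 5 to 6 are there at a start; the rules pass over those that are not, and their reading is None.
At some moment in a run one of bottle0, bottle1, bottle2, bottle3, bottle4, bottle5 may be knocked a few centimetres aside while the robot is not near it.
It also fails if it takes over 200 s, if anything falls off the work surface, if the arm or the gripper's body presses on something with over 40 N, if the wrist force passes 120 N, or if a joint passes its speed limit or range.

ROBOT

A 6-joint arm with a two-finger parallel gripper is mounted at the origin on the work surface. World frame = base frame: x ahead of the robot, y to its left, z up, the work surface at z = 0. Lengths are in mm, angles in rad, forces in N, time in s.
With the tool pointing down it reaches from about 275 to 1000 mm from the base axis. Payload 8.4 kg.
Tool frame: the origin (TCP) lies midway between the tips of the shut fingers; the grasp point (between the pads) lies 19 mm behind it (r.grip_point_offset is the distance from the TCP to the grasp point, in mm); z points along the fingers, x is the direction in which the jaws open and shut, and the axes are right-handed (so a half turn about z gives the same grasp; the last joint's range is limited). The gripper opens to 85 mm and grips with 20 to 120 N. Pads are 22 mm wide; open, the fingers measure 114 mm over their backs; the gripper's body (76 mm by 85 mm) begins 54 mm behind the grasp point. The pads swing forward as they close: fully open they stand 13 mm farther back than shut.
Start: joints at [-1.29, 0.353, 1.633, -0, 1.155, -0.002], TCP at [174.402, -600.177, 231.281] pointing down, gripper open.
Joint ranges: [-2.63, 2.63], [-0.92, 2.1], [0.06, 2.66], [-1.3, 4.44], [0, 2.69], [-3.02, 3.02]. Speed limits (rad/s): [2.22, 2.22, 2.79, 3.14, 3.14, 3.14].

INTERFACE

Orientations are given as [roll, pitch, yaw] about the fixed x, y, z axes, in that order (R = Rz(yaw) Ry(pitch) Rx(roll)).
In Python, from rig import monitor, vision, sign_off, r gives the robot as it stands.
- The arm moves only by the shell command python3 -m inch 'ROWS' [FORCE]. ROWS is JSON, a list of rows, each an object with "dp": the shift along the tool's x, y, z in mm, a list of three; "angular": the turn, a rotation vector about the tool's x, y, z in rad, a list of three; "fingers": the closure in counts, from 0 (fully open) to 255 (shut). A call has 1 to 12 rows; each row is the pose to reach, as a shift and turn from the pose commanded when the call began, along the tool's axes at that moment; what a row does not reach only later rows make up. A row lasts 1/12 s, in which the tool goes at most 41.7 mm and 7.16 degrees, less where a joint would pass 70% of its speed; a pose out of reach is approached as far as the arm can. A call with a gripper value outside its range is refused whole. The fingers move at their own pace and stop on an object; FORCE is the grip in N (left out, the last holds). Time passes only in rows, so rows that repeat a pose let the fingers close. It gives the time, the measured TCP pose, the force and the opening at its end, in the units of the state.
- monitor.sense(): the state, without advancing time (a new reading comes with each control period).
- vision.grab_frame(name): name is "scene" or "top" or "wrist"; returns (picture, depth): 420x560x3 uint8, blue, green, red; 420x560 float32, mm along the optical axis (not along the pixel's ray), 0 where there is no reading.
- vision.camera_params(name): a dict with "fx", "fy", "cx", "cy" (pixels), "R" (3x3) and "t" (3): a world point X has camera coordinates R X + t. Camera axes: x right, y down, z forward; pixel columns grow to the right and rows downward; lengths in mm; the calibration is good to about 2 mm. A picture is of the moment at which its call begins: read the wrist's pose just before it. camera_params takes no time and is no camera call; for the wrist camera it gives the pose at the moment of the call.
- sign_off(): hands the job in, once; it reports no verdict.
The state is a dict: "clock": time; "qpos": joint angles; "qvel": joint speeds; "joint_efforts": joint torques, N m; "eef_pos": TCP position; "tcp_rot": TCP orientation; "contact_force": force on the tool from outside, world axes, zero at the start; "wrist_torque": the same for the moment, N m; "opening": opening from 0.0 (shut) to 1.0 (fully open).
Only numpy, scipy, OpenCV 4.12 (cv2) and the standard library are available. Lean on these libraries where they do the work, as an engineer would, in place of code of your own. Each camera call takes 0.05 s, during which the arm holds its last target.

## Working session

There is one attempt and no reset: what is moved stays moved. The work goes in short steps, Python scripts to look and compute and a shell command to move; the robot and the scene stay as the last step left them, time stands still between calls to the robot, and variables do not carry over. Pictures are saved under pics/ and viewed, and the job is handed in when it is done.

```bash
ls; mkdir -p pics; python3 - <<'E'
from rig import monitor, vision, sign_off, r
import cv2
s=monitor.sense()
print(s)
print(r.grip_point_offset,[a for a in dir(r) if not a.startswith('_')])
for n in ["scene","top","wrist"]:
    p,d=vision.grab_frame(n); cv2.imwrite(f"pics/{n}0.png",p); print(n,vision.camera_params(n))
E
```

```text
pics
{'clock': 0.0, 'qpos': array([-1.29039051e+00,  3.53631998e-01,  1.63413005e+00, -1.44274792e-05,
        1.15519094e+00, -2.40363504e-03]), 'qvel': array([-0.00053718,  0.00110973, -0.00126599, -0.00036798, -0.00195624,
       -0.00078078]), 'joint_efforts': array([-4.85191660e-03, -6.05256557e+01, -3.42064083e+01, -4.47228012e-04,
        9.34349519e-03, -8.51683831e-05]), 'eef_pos': array([ 174.27262903, -599.72262472,  230.57351024]), 'tcp_rot': array([ 3.14158273e+00,  1.36036534e-03, -1.28798104e+00]), 'contact_force': array([-0.75046877, -0.72842966,  0.35903311]), 'wrist_torque': array([-0.01114162,  0.03350617,  0.03258489]), 'opening': 1.0006835460562475}
18.700000000000003 ['MotionError', 'grip_point_offset']
scene {'fx': 531.5601977791764, 'fy': 531.5601977791764, 'cx': 285.76309658989294, 'cy': 210.24804686184189, 'R': array([[ 0.31633449,  0.94849593, -0.01696942],
       [ 0.62787708, -0.22274661, -0.74575755],
       [-0.71112788,  0.22525413, -0.66600129]]), 't': array([-181.33587275, -301.00104677, 1669.68275684])}
top {'fx': 403.2218986554254, 'fy': 403.2218986554254, 'cx': 274.4025406238399, 'cy': 209.84258039068166, 'R': array([[-0.01365548, -0.9993861 ,  0.03226387],
       [-0.9904872 ,  0.00910122, -0.13730355],
       [ 0.13692562, -0.03383189, -0.99000342]]), 't': array([-12.33458062, 649.91493618, 904.44185795])}
wrist {'fx': 322.40998505136776, 'fy': 322.40998505136776, 'cx': 280.57926722878693, 'cy': 209.7753329819233, 'R': array([[ 2.78753889e-01, -9.60362157e-01, -8.92774962e-04],
       [-9.12305803e-01, -2.65095253e-01,  3.12125982e-01],
       [-2.99990652e-01, -8.61918476e-02, -9.50040301e-01]]), 't': array([-624.94531856,  -38.78042319,  380.87080143])}
```

View pics/scene0.png

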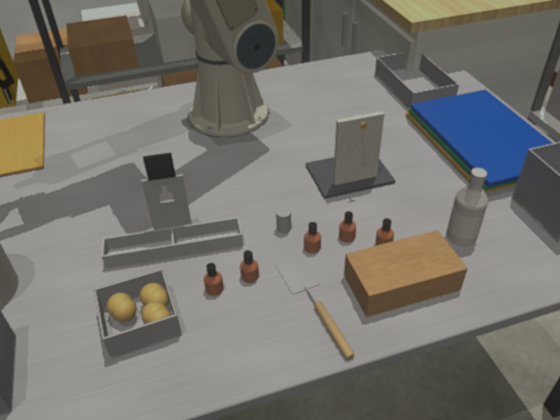

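View pics/top0.png

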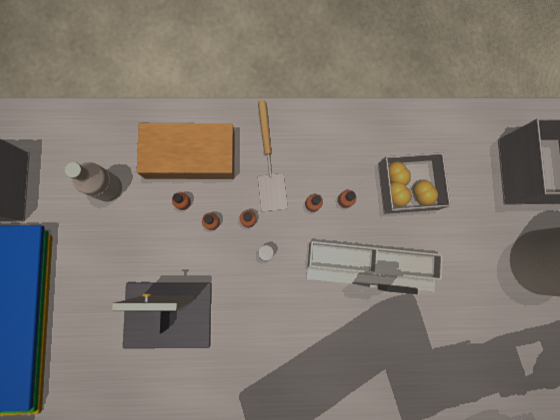

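View pics/wrist0.png

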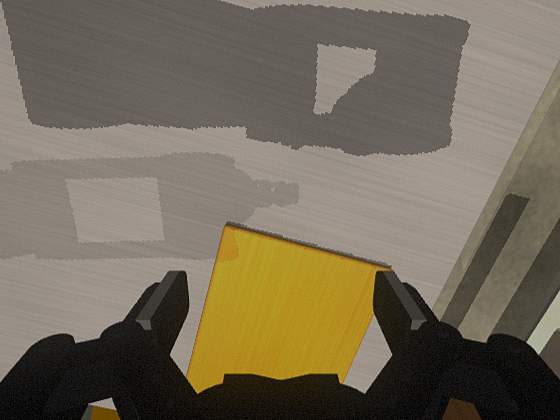

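Five bottles are visible, in top at (181,201), (210,221), (248,218), (314,202), (347,198). The stand is on the left with its screw at about (147,297), the caddy is on the right around (373,270), and the shaker is at (266,253).

```bash
cat > h.py <<'E'
from rig import monitor, vision, sign_off, r
import numpy as np, cv2
from scipy.spatial.transform import Rotation as Ro
def world(c,u,v,z):
    "camera params, pixel, depth along axis -> world"
    p=np.array([(u-c['cx'])/c['fx']*z,(v-c['cy'])/c['fy']*z,z]); return c['R'].T@(p-c['t'])
def onz(c,u,v,zw):
    "pixel on plane z=zw"
    d=c['R'].T@np.array([(u-c['cx'])/c['fx'],(v-c['cy'])/c['fy'],1]); o=-c['R'].T@c['t']; return o+d*(zw-o[2])/d[2]
def proj(c,X):
    p=c['R']@np.asarray(X,float)+c['t']; return np.array([c['cx']+c['fx']*p[0]/p[2],c['cy']+c['fy']*p[1]/p[2]])
def cloud(c,d):
    v,u=np.mgrid[0:d.shape[0],0:d.shape[1]]
    P=np.stack([(u-c['cx'])/c['fx']*d,(v-c['cy'])/c['fy']*d,d],-1)
    return (P-c['t'])@c['R']
def crop(p,u0,v0,u1,v1,k,name):
    cv2.imwrite(name,cv2.resize(p[v0:v1,u0:u1],None,fx=k,fy=k,interpolation=cv2.INTER_CUBIC))
E
python3 - <<'E'
from h import *
for n in ["top","scene"]:
    p,d=vision.grab_frame(n); c=vision.camera_params(n); W=cloud(c,d)
    np.savez(f"{n}.npz",p=p,d=d,W=W)
    if n=="top":
        crop(p,100,255,240,355,5,"pics/tstand.png"); crop(p,295,220,455,310,5,"pics/tcad.png")
        for u,v in [(181,201),(210,221),(248,218),(314,202),(347,198),(266,253)]:
            print(u,v,W[v,u].round(), onz(c,u,v,60).round())
        print((d==0).mean())
    else:
        crop(p,300,100,400,200,5,"pics/sstand.png"); crop(p,90,140,250,270,5,"pics/scad.png")
E
```

```text
181 201 [671. 197.  57.] [670. 196.  60.]
210 221 [622. 127.  74.] [623. 129.  60.]
248 218 [627.  41.  78.] [629.  42.  60.]
314 202 [ 663. -110.   74.] [ 665. -112.   60.]
347 198 [ 674. -189.   61.] [ 674. -190.   60.]
266 253 [549.   1.  52.] [548.   1.  60.]
0.004179421768707483
```

View pics/tstand.png

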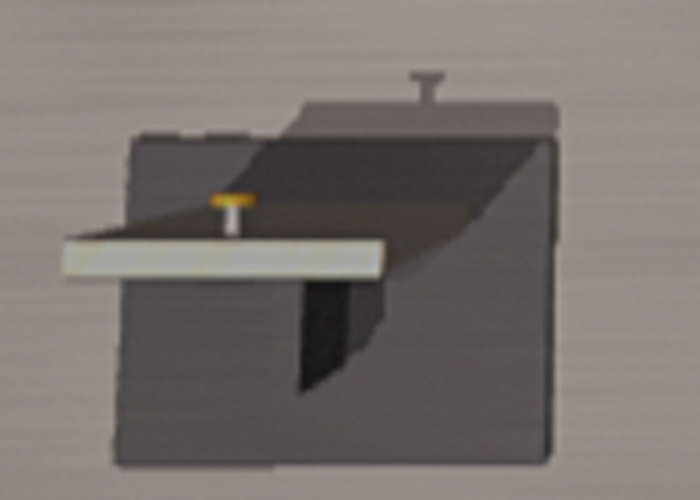

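View pics/tcad.png

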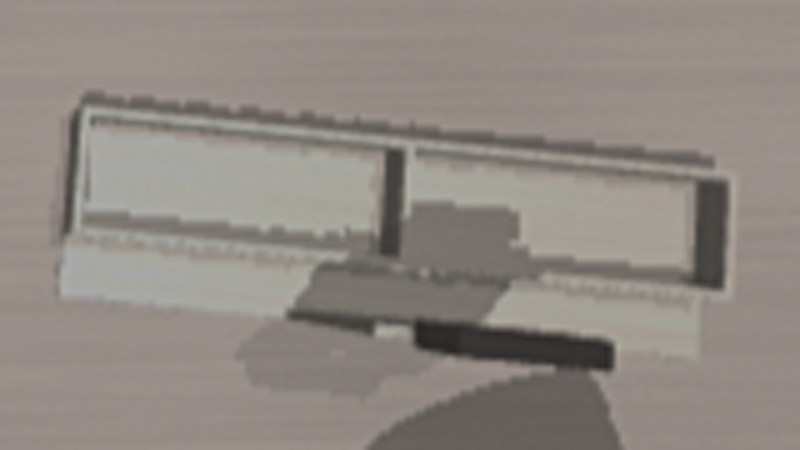

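View pics/sstand.png

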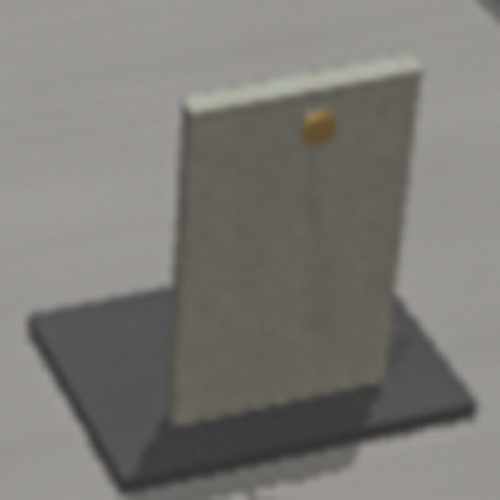

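View pics/scad.png

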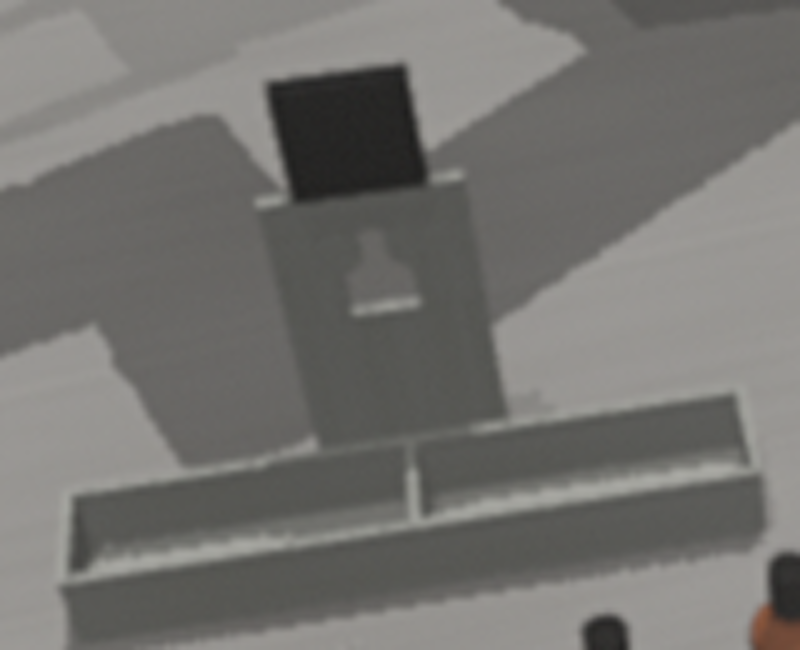

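```bash
python3 - <<'E'
from h import *
c=vision.camera_params("top"); T=np.load("top.npz"); W=T['W']
a=onz(c,112.4,303,204);b=onz(c,176.8,303,204); print("board edge",a,b,(a+b)/2, np.degrees(np.arctan2(*(a-b)[[0,1]])), np.linalg.norm(a-b)); print("screw head c",onz(c,146.6,295,190))
def rect(m,n):
    P=W[m]; print(n,len(P),"zmed",np.median(P[:,2]),cv2.minAreaRect(P[:,:2].astype(np.float32)), P[:,:2].mean(0))
U=np.arange(560)[None,:]; V=np.arange(420)[:,None]
box=(U>295)&(U<455)&(V>220)&(V<310)
rect(box&(W[...,2]>215),"grip"); rect(box&(abs(W[...,2]-165)<8),"plate")
rect(box&(abs(W[...,2]-40)<4),"rails"); rect(box&(W[...,2]>12),"cad all")
bx=(U>100)&(U<240)&(V>270)&(V<355)
rect(bx&(abs(W[...,2]-204)<6),"board"); rect(bx&(abs(W[...,2]-12)<4),"foot")
S=np.load("scene.npz");W=S['W']
# block front face & plate face in scene
for n,(u0,v0,u1,v1) in dict(block=(147,157,173,177),plate=(150,185,162,215),tray=(108,258,240,262),board=(338,128,378,170)).items():
    P=W[v0:v1,u0:u1].reshape(-1,3); m=np.median(P,0); P=P[np.linalg.norm(P-m,axis=1)<60]
    m=P.mean(0);n3=np.linalg.svd(P-m,full_matrices=False)[2][2]; n3*=np.sign(n3[0]); print(n,m.round(1),n3.round(3),"ang",np.arctan2(n3[1],n3[0]).round(3))
W=W
E
```

```text
board edge [454.48640484 291.49624742 204.        ] [452.50534501 171.80455324 204.        ] [453.49587492 231.65040033 204.        ] 0.9482362561614851 119.70808767032236
screw head c [467.24996904 232.39069913 190.        ]
grip 259 zmed 225.29528674778075 ((490.8489990234375, -133.1905975341797), (296.4508972167969, 13.711410522460938), 81.427490234375) [ 481.49451518 -202.69177657]
plate 28 zmed 165.8200728538728 ((475.6680603027344, -232.97894287109375), (55.597965240478516, 7.839601039886475), 86.38778686523438) [ 477.21331673 -215.41223316]
rails 607 zmed 40.135026175430504 ((517.546142578125, -255.6432342529297), (312.9382629394531, 84.54229736328125), 83.59439849853516) [ 529.74214784 -259.06697831]
cad all 1283 zmed 40.58594240722874 ((519.4759521484375, -200.4636688232422), (423.0390319824219, 93.01912689208984), 83.59439849853516) [ 515.20978252 -250.72709987]
board 526 zmed 204.3193966317362 ((456.0445556640625, 232.1751708984375), (119.96111297607422, 27.76668930053711), 88.93553924560547) [449.23094271 232.27468996]
foot 4262 zmed 12.561816366481306 ((410.5518798828125, 233.50376892089844), (200.9126739501953, 148.8879852294922), 89.08586120605469) [404.76098504 227.25193127]
block [ 478.6 -250.5  199.8] [ 0.994 -0.109  0.004] ang -0.109
plate [ 472.4 -275.1  108. ] [ 0.996 -0.083 -0.008] ang -0.083
tray [ 565.  -267.9    2.2] [ 0.512 -0.199 -0.836] ang -0.37
board [454.8 228.9 117.5] [ 1.    -0.017  0.002] ang -0.017
```

The caddy origin comes out near (472.8,-250.4) with yaw -0.112. The stand face is near (454.5,232.4) with yaw -0.0165. Next I move above the caddy grip.

```bash
cat >> h.py <<'E'
def go(pos,yaw,tilt=0.0):
    "rows needed to bring measured TCP to pos; yaw of tool x; tilt about tool y afterwards"
    s=monitor.sense(); R0=Ro.from_euler('xyz',s['tcp_rot']); R1=Ro.from_euler('z',yaw)*Ro.from_euler('x',np.pi)*Ro.from_euler('y',tilt)
    d=R0.inv().apply(np.array(pos)-s['eef_pos']); a=(R0.inv()*R1).as_rotvec()
    print("clock",round(s['clock'],2),"tcp",s['eef_pos'].round(1),s['tcp_rot'].round(4),"F",s['contact_force'].round(1),"op",round(float(s['opening']),3))
    print("dp",d.round(1),"ang",a.round(4),"rows>=",round(max(np.linalg.norm(d)/41.7,np.linalg.norm(a)/.125),1))
E
python3 -c "
from h import *
go([472.8,-250.4,262],-.112)"
```

```text
clock 0.25 tcp [ 174.3 -600.   230.9] [-3.1416e+00  7.0000e-04 -1.2880e+00] F [-0.4  0.2 -0.1] op 0.997
dp [-252.4 -384.1  -30.9] ang [-4.000e-04  6.000e-04 -1.176e+00] rows>= 11.0
```

```bash
python3 -m inch '[{"dp":[-252.4,-384.1,-31],"angular":[0,0,-1.176],"fingers":0},{"dp":[-252.4,-384.1,-31],"angular":[0,0,-1.176],"fingers":0},{"dp":[-252.4,-384.1,-31],"angular":[0,0,-1.176],"fingers":0},{"dp":[-252.4,-384.1,-31],"angular":[0,0,-1.176],"fingers":0},{"dp":[-252.4,-384.1,-31],"angular":[0,0,-1.176],"fingers":0},{"dp":[-252.4,-384.1,-31],"angular":[0,0,-1.176],"fingers":0},{"dp":[-252.4,-384.1,-31],"angular":[0,0,-1.176],"fingers":0},{"dp":[-252.4,-384.1,-31],"angular":[0,0,-1.176],"fingers":0},{"dp":[-252.4,-384.1,-31],"angular":[0,0,-1.176],"fingers":0},{"dp":[-252.4,-384.1,-31],"angular":[0,0,-1.176],"fingers":0},{"dp":[-252.4,-384.1,-31],"angular":[0,0,-1.176],"fingers":0},{"dp":[-252.4,-384.1,-31],"angular":[0,0,-1.176],"fingers":0}]' 40
python3 - <<'E'
from h import *
go([472.8,-250.4,186],-.112)
c=vision.camera_params("wrist");p,d=vision.grab_frame("wrist");cv2.imwrite("pics/w1.png",p)
R=Ro.from_euler('z',-.112)
for X in [(6,-30,225),(6,30,225),(-6,-30,225),(-6,30,225)]: print(proj(c,R.apply(X)+[472.8,-250.4,0]).round())
E
```

```text
clock: 1.25
eef_pos: [476.7, -246.0, 263.0]
tcp_rot: [-3.14, -0.003, -0.108]
contact_force: [0.6, -1.3, 0.3]
opening: 1.004
clock 1.25 tcp [ 476.7 -246.   263. ] [-3.140e+00 -2.600e-03 -1.079e-01] F [ 0.6 -1.3  0.3] op 1.004
dp [-3.6  4.9 77. ] ang [-0.0016 -0.0026  0.0041] rows>= 1.9
[282. 292.]
[282. 203.]
[263. 292.]
[262. 203.]
```

View pics/w1.png

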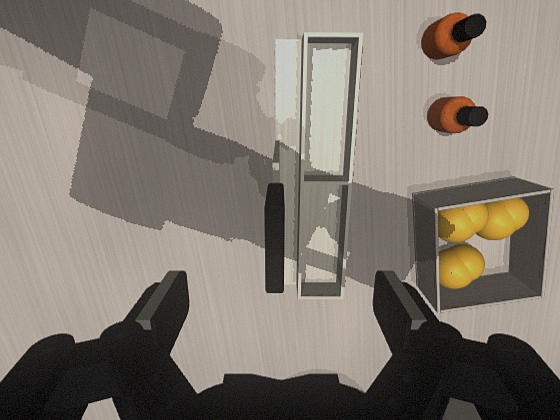

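The grip block shows at u 265-284, v 184-293, and my prediction agrees within about 1 mm.

```bash
python3 -c "
from h import *
go([472.8,-250.4,186],-.112)"
```

```text
clock 1.3 tcp [ 475.1 -247.8  262.6] [-3.1412e+00 -1.1000e-03 -1.0750e-01] F [-0.3  0.6  0.6] op 1.0
dp [-2.1  2.9 76.6] ang [-0.0004 -0.0011  0.0045] rows>= 1.8
```

```bash
python3 -m inch '[{"dp":[0,0,40],"angular":[0,0,0],"fingers":0},{"dp":[0,0,76],"angular":[0,0,0],"fingers":0},{"dp":[0,0,76],"angular":[0,0,0],"fingers":0},{"dp":[0,0,76],"angular":[0,0,0],"fingers":0},{"dp":[0,0,76],"angular":[0,0,0],"fingers":0}]' 40
python3 -c "
from h import *
go([472.8,-250.4,186],-.112)"
```

```text
clock: 1.72
eef_pos: [473.1, -251.6, 187.7]
tcp_rot: [3.141, -0.001, -0.113]
contact_force: [0.6, 0.2, 0.4]
opening: 1.0
clock 1.72 tcp [ 473.1 -251.6  187.7] [ 3.1411e+00 -9.0000e-04 -1.1290e-01] F [0.6 0.2 0.4] op 1.0
dp [-0.4 -1.2  1.7] ang [ 0.0005 -0.0009 -0.0009] rows>= 0.1
```

Closing on the block.

```bash
python3 -m inch '[{"dp":[0,0,0],"angular":[0,0,0],"fingers":255},{"dp":[0,0,0],"angular":[0,0,0],"fingers":255},{"dp":[0,0,0],"angular":[0,0,0],"fingers":255},{"dp":[0,0,0],"angular":[0,0,0],"fingers":255},{"dp":[0,0,0],"angular":[0,0,0],"fingers":255},{"dp":[0,0,0],"angular":[0,0,0],"fingers":255},{"dp":[0,0,0],"angular":[0,0,0],"fingers":255},{"dp":[0,0,0],"angular":[0,0,0],"fingers":255},{"dp":[0,0,0],"angular":[0,0,0],"fingers":255},{"dp":[0,0,0],"angular":[0,0,0],"fingers":255},{"dp":[0,0,0],"angular":[0,0,0],"fingers":255},{"dp":[0,0,0],"angular":[0,0,0],"fingers":255}]' 90
python3 -m inch '[{"dp":[0,0,-20],"angular":[0,0,0],"fingers":255},{"dp":[0,0,-60],"angular":[0,0,0],"fingers":255},{"dp":[0,0,-100],"angular":[0,0,0],"fingers":255},{"dp":[0,0,-120],"angular":[0,0,0],"fingers":255},{"dp":[0,0,-120],"angular":[0,0,0],"fingers":255},{"dp":[0,0,-120],"angular":[0,0,0],"fingers":255},{"dp":[0,0,-120],"angular":[0,0,0],"fingers":255}]' 
python3 - <<'E'
from h import *
go([472.8+60,-100,306],-.0165)
p,d=vision.grab_frame("scene");cv2.imwrite("pics/s2.png",p)
E
```

```text
clock: 2.72
eef_pos: [472.7, -250.7, 186.6]
tcp_rot: [3.141, 0.0, -0.112]
contact_force: [-2.7, 0.5, 5.9]
opening: 0.129
clock: 3.3
eef_pos: [471.9, -250.1, 304.5]
tcp_rot: [-3.141, 0.003, -0.112]
contact_force: [0.0, -0.0, -3.2]
opening: 0.133
clock 3.3 tcp [ 471.9 -250.1  304.5] [-3.1405e+00  2.5000e-03 -1.1200e-01] F [ 0.  -0.  -3.2] op 0.133
dp [  43.7 -155.9   -1.5] ang [-0.0012  0.0025 -0.0955] rows>= 3.9
```

View pics/s2.png

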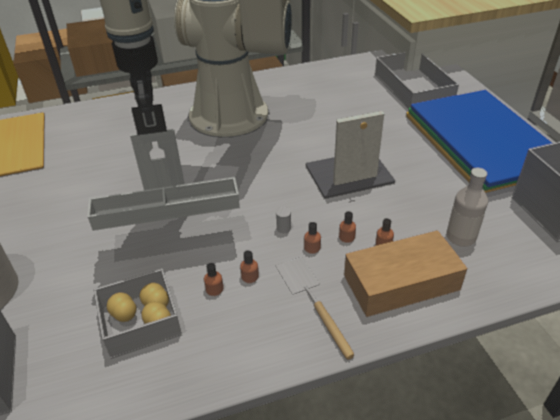

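```bash
python3 -c "
from h import *
go([520,0,304.5],-.06)
go([510,231.6,304.5],-.0165)"
```

```text
clock 3.35 tcp [ 471.7 -250.   304.1] [-3.1402  0.0034 -0.1119] F [-0.2  0.1 -3.7] op 0.134
dp [ 2.010e+01 -2.538e+02 -2.000e-01] ang [-0.0015  0.0034 -0.0519] rows>= 6.1
clock 3.35 tcp [ 471.7 -250.   304.1] [-3.1402  0.0034 -0.1119] F [-0.2  0.1 -3.7] op 0.134
dp [-1.570e+01 -4.829e+02  3.000e-01] ang [-0.0015  0.0034 -0.0954] rows>= 11.6
```

```bash
python3 -m inch '[{"dp":[10,-25,0],"angular":[0,0,-0.02],"fingers":255},{"dp":[20,-60,0],"angular":[0,0,-0.04],"fingers":255},{"dp":[20,-95,0],"angular":[0,0,-0.06],"fingers":255},{"dp":[20,-130,0],"angular":[0,0,-0.08],"fingers":255},{"dp":[20,-165,0],"angular":[0,0,-0.095],"fingers":255},{"dp":[20,-200,0],"angular":[0,0,-0.095],"fingers":255},{"dp":[20,-235,0],"angular":[0,0,-0.095],"fingers":255},{"dp":[17,-270,0],"angular":[0,0,-0.095],"fingers":255},{"dp":[12,-305,0],"angular":[0,0,-0.095],"fingers":255},{"dp":[7,-340,0],"angular":[0,0,-0.095],"fingers":255},{"dp":[2,-375,0],"angular":[0,0,-0.095],"fingers":255},{"dp":[-2,-405,0],"angular":[0,0,-0.095],"fingers":255}]'
python3 -m inch '[{"dp":[-2,-30,0],"angular":[0,0,0],"fingers":255},{"dp":[-4,-60,0],"angular":[0,0,0],"fingers":255},{"dp":[-7,-78,0],"angular":[0,0,0],"fingers":255},{"dp":[-7,-78,0],"angular":[0,0,0],"fingers":255},{"dp":[-7,-78,0],"angular":[0,0,0],"fingers":255},{"dp":[-7,-78,0],"angular":[0,0,0],"fingers":255},{"dp":[-7,-78,0],"angular":[0,0,0],"fingers":255}]'
python3 - <<'E'
from h import *
go([510,231.6,264.6],-.0165)
for n in ["scene","top"]:
    p,d=vision.grab_frame(n);cv2.imwrite(f"pics/{n}3.png",p)
    c=vision.camera_params(n);np.savez(f"{n}.npz",p=p,d=d,W=cloud(c,d))
    if n=="scene": crop(p,280,60,440,200,5,"pics/sc3.png")
    else: crop(p,60,210,230,330,4,"pics/tc3.png")
E
```

```text
clock: 4.35
eef_pos: [514.7, 154.1, 304.1]
tcp_rot: [3.141, 0.003, -0.017]
contact_force: [0.2, -0.7, -2.9]
opening: 0.13
clock: 4.93
eef_pos: [510.2, 229.1, 305.4]
tcp_rot: [3.141, 0.001, -0.018]
contact_force: [0.4, 0.3, -2.8]
opening: 0.131
clock 4.93 tcp [510.2 229.1 305.4] [ 3.1406e+00  1.4000e-03 -1.7800e-02] F [ 0.4  0.3 -2.8] op 0.131
dp [-0.2 -2.5 40.8] ang [ 0.001   0.0014 -0.0013] rows>= 1.0
```

View pics/sc3.png

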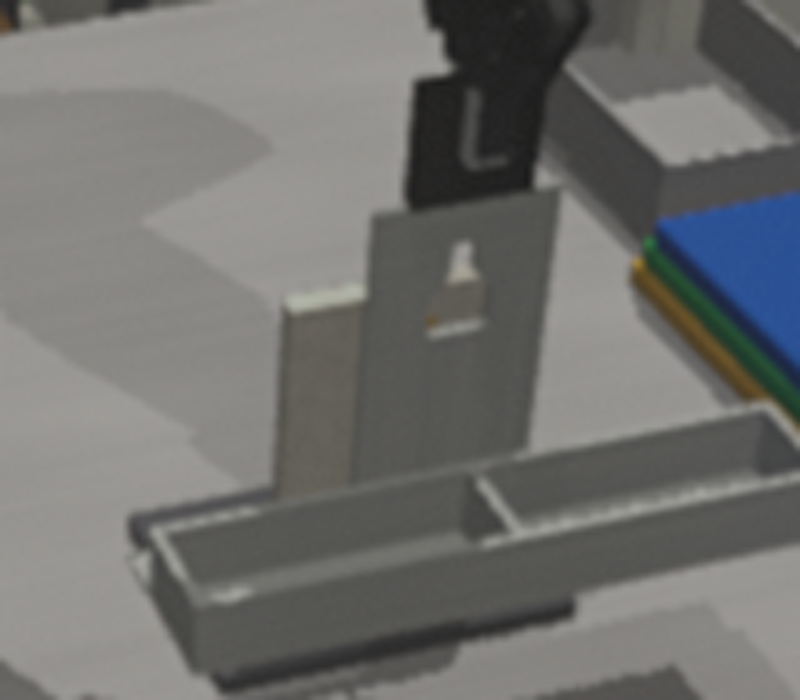

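View pics/tc3.png

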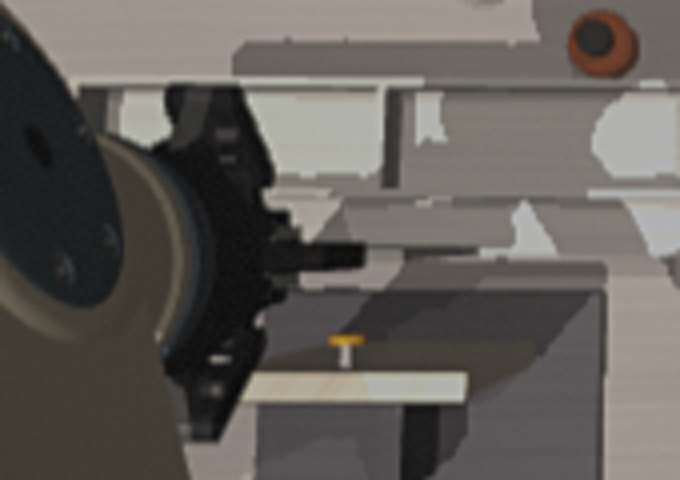

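```bash
python3 - <<'E'
from h import *
S=np.load("scene.npz");W=S['W']; c=vision.camera_params("scene")
# plate front plane from depth
P=np.concatenate([W[v0:v1,u0:u1].reshape(-1,3) for u0,v0,u1,v1 in [(355,130,385,150),(357,105,365,150),(380,105,388,140)]]); m=np.median(P,0);P=P[np.linalg.norm(P-m,axis=1)<70];m=P.mean(0);n=np.linalg.svd(P-m,full_matrices=False)[2][2];n*=np.sign(n[0]);print("plate",m.round(1),n.round(4))
s=monitor.sense();tcp=s['eef_pos'];o=tcp-[0,0,186.6];print("tcp",tcp)
C=-c['R'].T@c['t']
def onp(u,v,m,n):
    d=c['R'].T@np.array([(u-c['cx'])/c['fx'],(v-c['cy'])/c['fy'],1]);return C+d*((m-C)@n)/(d@n)
for nm,u,v in [("slot top",463,240),("hole BL",428,336),("hole BR",484,328),("plateTL",371,213),("plateTR",558,187),("blockTL",415,84)]:
    X=onp(280+u/5-.4,60+v/5-.4,m,n); print(nm,X.round(1),(X-o).round(1))
# screw head in first scene picture: sstand crop (318,127)/5 +(300,100)
print("head", onp(300+318/5-.4,100+127/5-.4,np.array([454.5+16,232,0]),np.array([1,-.0165,0])).round(1))
E
```

```text
plate [512.3 229.  195.1] [ 0.9999 -0.0133 -0.0048]
tcp [510.4739478  229.18423935 305.96671123]
slot top [512.6 227.2 265.5] [  2.2  -2.  146.2]
hole BL [512.2 214.7 218. ] [  1.8 -14.5  98.6]
hole BR [512.6 242.6 216.3] [ 2.1 13.5 97. ]
plateTL [512.1 181.3 288.1] [  1.7 -47.9 168.7]
plateTR [513.3 271.2 283.7] [  2.8  42.  164.4]
blockTL [512.6 196.9 346.8] [  2.2 -32.3 227.5]
head [470.5 230.9 194. ]
```

```bash
python3 - <<'E'
from h import *
c=vision.camera_params("scene");C=-c['R'].T@c['t']
def onp(u,v,m,n):
    d=c['R'].T@np.array([(u-c['cx'])/c['fx'],(v-c['cy'])/c['fy'],1]);return C+d*((m-C)@n)/(d@n)
m=np.array([454.5,232,0]);n=np.array([1,-.0165,0])
for u,v in [(187,109),(419,72)]: print(onp(300+u/5-.4,100+v/5-.4,m,n).round(1))
W=np.load("scene.npz")['W']; p=np.load("scene.npz")['p']
T=np.load("top.npz")['W']
U=np.arange(560)[None,:]; V=np.arange(420)[:,None]
# tray floor/rails: heights versus y
bx=(T[...,0]>535)&(T[...,0]<600)&(T[...,1]>60)&(T[...,1]<400)&(T[...,2]>110)&(T[...,2]<180)
P=T[bx]
for y in range(70,400,30):
    q=P[abs(P[:,1]-y)<15]; print(y,len(q),np.percentile(q[:,2],[5,25,50,90]).round(1) if len(q) else '')
# front rim line scene
crop(p,290,100,470,210,4,"pics/sc3b.png")
E
```

```text
[453.5 170.4 206.9]
[455.5 290.  203. ]
70 194 [121.4 124.1 145.5 160.7]
100 418 [121.3 122.8 124.1 158.8]
130 420 [121.5 122.8 124.  158.3]
160 437 [121.2 122.9 124.2 158.7]
190 446 [121.3 122.9 124.  158.7]
220 501 [121.7 123.6 126.1 159.8]
250 397 [121.2 122.9 124.  159.1]
280 438 [121.2 122.6 124.  157.6]
310 82 [121.9 122.9 124.2 160. ]
340 66 [122.1 123.1 125.9 159.5]
370 257 [121.5 123.2 124.8 158.5]
```

View pics/sc3b.png

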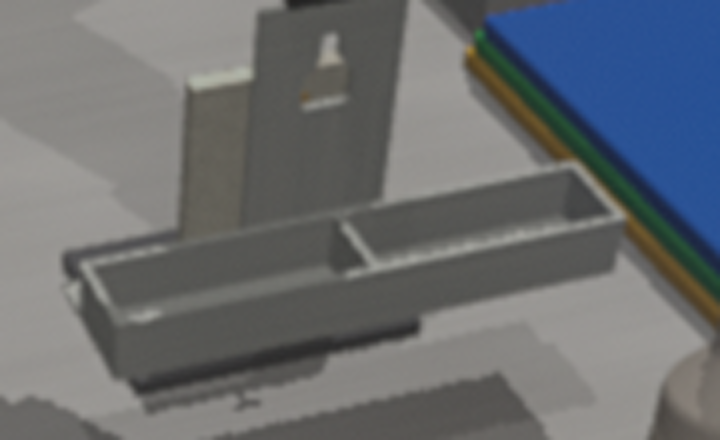

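Board and caddy share the same apparent slope in scene, and the tray floor depth is level, so the caddy is level. It needs about +3 mm in y. I lower it in front of the screw and check again.

```bash
python3 -m inch '[{"dp":[-6,-2.5,20],"angular":[0,0,0],"fingers":255},{"dp":[-12,-2.5,40],"angular":[0,0,0],"fingers":255},{"dp":[-12,-2.5,41],"angular":[0,0,0],"fingers":255},{"dp":[-12,-2.5,41],"angular":[0,0,0],"fingers":255},{"dp":[-12,-2.5,41],"angular":[0,0,0],"fingers":255},{"dp":[-12,-2.5,41],"angular":[0,0,0],"fingers":255}]'
python3 - <<'E'
from h import *
go([498,231.8,264.6],-.0165)
p,d=vision.grab_frame("scene");c=vision.camera_params("scene");np.savez("scene.npz",p=p,d=d,W=cloud(c,d))
crop(p,320,70,420,150,8,"pics/sc4.png")
E
```

```text
clock: 5.53
eef_pos: [499.6, 233.0, 266.7]
tcp_rot: [-3.141, -0.002, -0.017]
contact_force: [0.3, -0.3, -3.0]
opening: 0.125
clock 5.53 tcp [499.6 233.  266.7] [-3.1407e+00 -2.1000e-03 -1.7500e-02] F [ 0.3 -0.3 -3. ] op 0.125
dp [-1.6  1.2  2.1] ang [-0.0009 -0.0021 -0.001 ] rows>= 0.1
```

View pics/sc4.png

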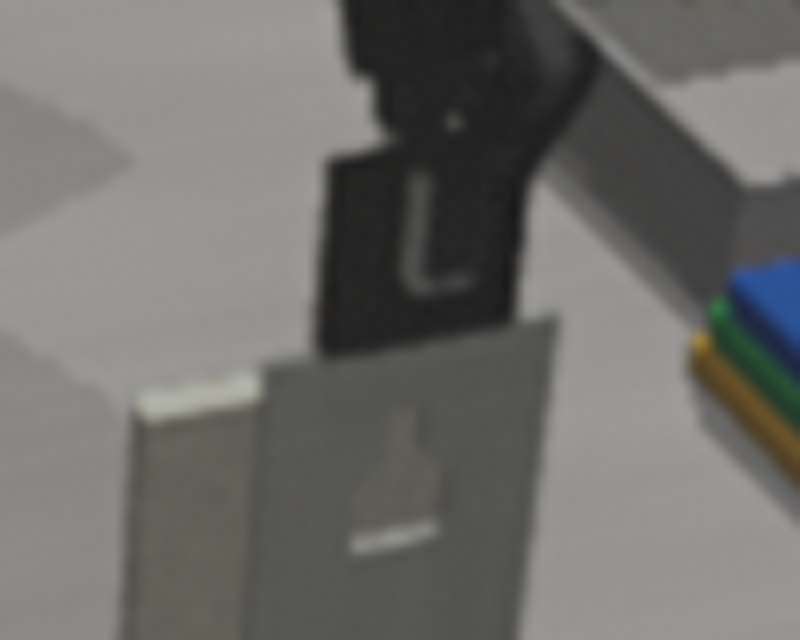

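```bash
python3 - <<'E'
from h import *
c=vision.camera_params("scene");C=-c['R'].T@c['t']
def onp(u,v,m,n):
    d=c['R'].T@np.array([(u-c['cx'])/c['fx'],(v-c['cy'])/c['fy'],1]);return C+d*((m-C)@n)/(d@n)
s=monitor.sense();print(s['eef_pos'])
m=s['eef_pos']+[2.5,0,0];n=np.array([1,-.0165,0])
for nm,u,v in [("slot top",405,410),("BL",352,550),("BR",439,531),("TL",266,366),("TR",558,318),("slot L",392,440),("slot R",417,436)]: print(nm,onp(320+u/8-.44,70+v/8-.44,m,n).round(1))
E
```

```text
[499.4958871  233.01863906 266.63871553]
slot top [502.  231.3 224.2]
BL [501.8 218.8 179. ]
BR [502.2 246.5 179.6]
TL [501.2 186.7 247.7]
TR [502.7 276.6 245.4]
slot L [501.9 228.2 214.8]
slot R [502.  236.  214.5]
```

```bash
python3 -m inch '[{"dp":[-8,1.4,1.3],"angular":[0,0,0],"fingers":255},{"dp":[-16,1.4,1.3],"angular":[0,0,0],"fingers":255},{"dp":[-22,1.4,1.3],"angular":[0,0,0],"fingers":255},{"dp":[-22,1.4,1.3],"angular":[0,0,0],"fingers":255},{"dp":[-22,1.4,1.3],"angular":[0,0,0],"fingers":255}]'
python3 -m inch '[{"dp":[-5,0,0],"angular":[0,0,0],"fingers":255},{"dp":[-10,0,0],"angular":[0,0,0],"fingers":255},{"dp":[-15,0,0],"angular":[0,0,0],"fingers":255},{"dp":[-15,0,0],"angular":[0,0,0],"fingers":255},{"dp":[-15,0,0],"angular":[0,0,0],"fingers":255}]'
python3 - <<'E'
from h import *
go([460.5,232,264.6],-.0165)
for n in ["scene","top"]:
    p,d=vision.grab_frame(n)
    if n=="scene": crop(p,300,70,420,170,6,"pics/sc5.png")
    else: crop(p,60,210,230,330,4,"pics/tc5.png")
E
```

```text
clock: 6.0
eef_pos: [476.0, 232.0, 264.3]
tcp_rot: [-3.141, -0.0, -0.016]
contact_force: [-0.6, 0.1, -3.1]
opening: 0.128
clock: 6.42
eef_pos: [461.2, 232.1, 264.0]
tcp_rot: [-3.142, -0.0, -0.017]
contact_force: [-0.2, 0.2, -3.2]
opening: 0.128
clock 6.42 tcp [461.2 232.1 264. ] [-3.1416e+00 -1.0000e-04 -1.6700e-02] F [-0.2  0.2 -3.2] op 0.128
dp [-0.7  0.1 -0.6] ang [-0.     -0.0001 -0.0002] rows>= 0.0
```

View pics/sc5.png

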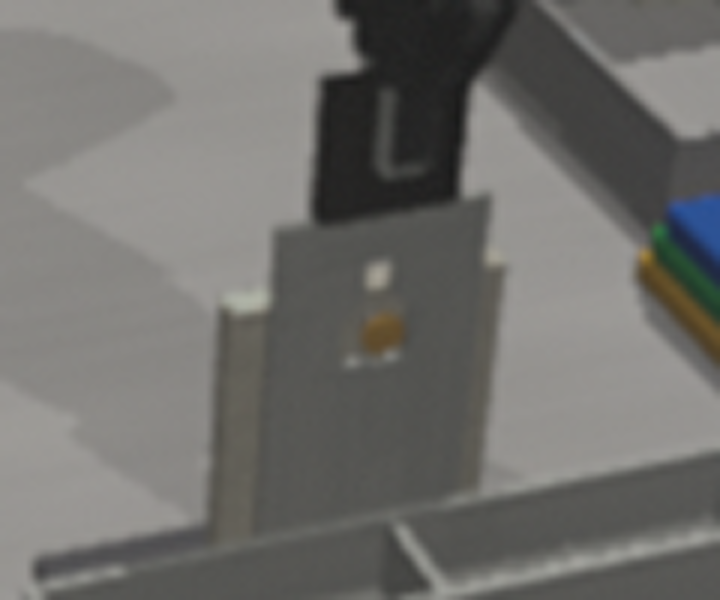

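View pics/tc5.png

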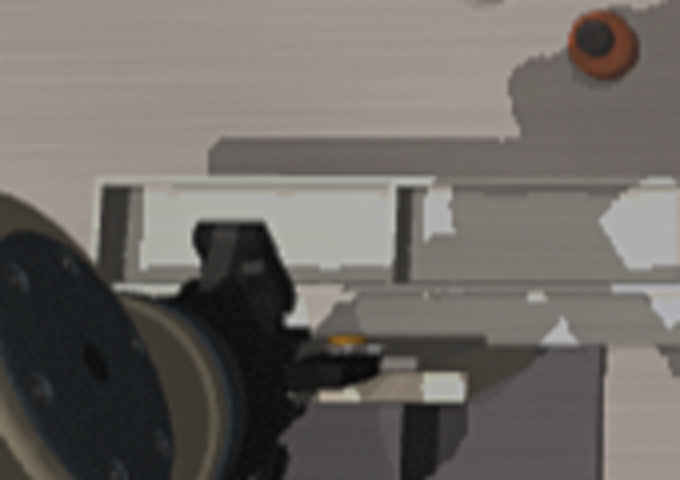

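The gold head now sits in front of the plate at crop (381,332) with no contact force. Pulling down.

```bash
python3 -m inch '[{"dp":[0,0,4],"angular":[0,0,0],"fingers":255},{"dp":[0,0,8],"angular":[0,0,0],"fingers":255},{"dp":[0,0,12],"angular":[0,0,0],"fingers":255},{"dp":[0,0,16],"angular":[0,0,0],"fingers":255},{"dp":[0,0,16],"angular":[0,0,0],"fingers":255}]'
python3 -m inch '[{"dp":[0,0,4],"angular":[0,0,0],"fingers":255},{"dp":[0,0,8],"angular":[0,0,0],"fingers":255},{"dp":[0,0,11],"angular":[0,0,0],"fingers":255},{"dp":[0,0,11],"angular":[0,0,0],"fingers":255},{"dp":[0,0,11],"angular":[0,0,0],"fingers":255},{"dp":[0,0,11],"angular":[0,0,0],"fingers":255}]'
python3 - <<'E'
from h import *
go([460.5,232,236.6],-.0165)
p,d=vision.grab_frame("scene")
crop(p,300,70,420,170,6,"pics/sc6.png")
E
```

```text
clock: 6.93
eef_pos: [460.9, 231.8, 246.8]
tcp_rot: [3.141, 0.002, -0.017]
contact_force: [-1.2, -0.5, -3.3]
opening: 0.133
clock: 7.43
eef_pos: [461.5, 232.1, 237.0]
tcp_rot: [3.142, 0.0, -0.017]
contact_force: [0.6, 0.0, -3.3]
opening: 0.127
clock 7.43 tcp [461.5 232.1 237. ] [ 3.1416  0.     -0.017 ] F [ 0.6  0.  -3.3] op 0.127
dp [-1.   0.1  0.4] ang [ 0.      0.     -0.0005] rows>= 0.0
```

View pics/sc6.png

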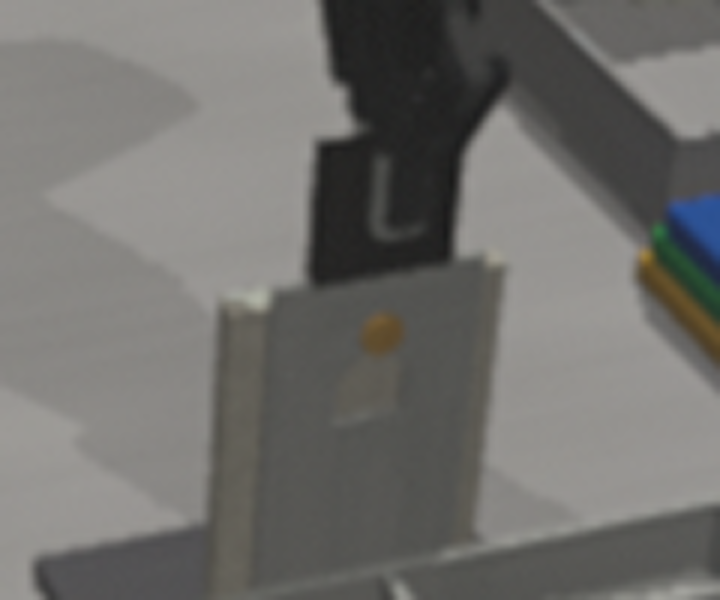

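The head is over the slot. Small steps down until it seats.

```bash
python3 -m inch '[{"dp":[0,0,0.7],"angular":[0,0,0],"fingers":255},{"dp":[0,0,1.4],"angular":[0,0,0],"fingers":255},{"dp":[0,0,1.4],"angular":[0,0,0],"fingers":255},{"dp":[0,0,1.4],"angular":[0,0,0],"fingers":255}]'
python3 -m inch '[{"dp":[0,0,0.6],"angular":[0,0,0],"fingers":255},{"dp":[0,0,1],"angular":[0,0,0],"fingers":255},{"dp":[0,0,1],"angular":[0,0,0],"fingers":255},{"dp":[0,0,1],"angular":[0,0,0],"fingers":255}]'
```

```text
clock: 7.82
eef_pos: [461.7, 232.2, 236.1]
tcp_rot: [-3.141, -0.001, -0.017]
contact_force: [-1.2, -1.3, 4.6]
opening: 0.132
clock: 8.15
eef_pos: [461.8, 232.3, 235.8]
tcp_rot: [-3.141, -0.001, -0.017]
contact_force: [-3.9, -1.4, 10.3]
opening: 0.126
```

Seated, with +10 N of support. Releasing, then retreating up.

```bash
python3 -m inch '[{"dp":[0,0,0],"angular":[0,0,0],"fingers":200},{"dp":[0,0,0],"angular":[0,0,0],"fingers":140},{"dp":[0,0,0],"angular":[0,0,0],"fingers":100},{"dp":[0,0,0],"angular":[0,0,0],"fingers":100},{"dp":[0,0,0],"angular":[0,0,0],"fingers":100},{"dp":[0,0,0],"angular":[0,0,0],"fingers":100},{"dp":[0,0,-20],"angular":[0,0,0],"fingers":100},{"dp":[0,0,-50],"angular":[0,0,0],"fingers":100},{"dp":[0,0,-80],"angular":[0,0,0],"fingers":100},{"dp":[0,0,-80],"angular":[0,0,0],"fingers":100}]'
python3 - <<'E'
from h import *
go([640,0,320],-.0165)
p,d=vision.grab_frame("scene");c=vision.camera_params("scene");np.savez("scene.npz",p=p,d=d,W=cloud(c,d))
cv2.imwrite("pics/s7.png",p); crop(p,270,70,470,220,4,"pics/sc7.png")
E
```

```text
clock: 8.98
eef_pos: [463.8, 233.3, 320.2]
tcp_rot: [-3.138, -0.007, -0.017]
contact_force: [0.8, 0.4, 0.4]
opening: 0.608
clock 8.98 tcp [463.8 233.3 320.2] [-3.1378 -0.0073 -0.0169] F [0.8 0.4 0.4] op 0.608
dp [180.1 230.3   0.6] ang [-0.0038 -0.0073 -0.0004] rows>= 7.0
```

View pics/sc7.png

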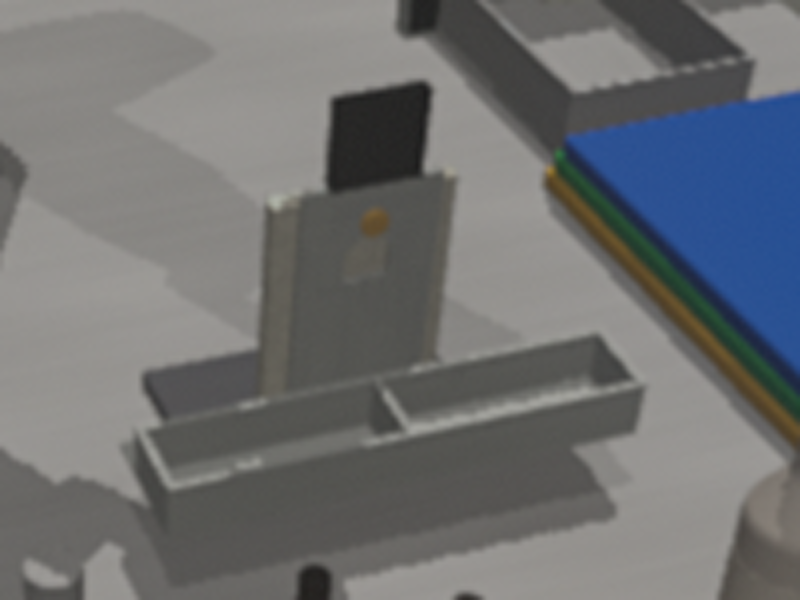

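```bash
python3 -c "
from h import *
go([627,41,250],-.0165)"; python3 -m inch '[{"dp":[40,20,0],"angular":[0,0,0],"fingers":100},{"dp":[70,50,0],"angular":[0,0,0],"fingers":100},{"dp":[95,80,10],"angular":[0,0,0],"fingers":100},{"dp":[120,110,20],"angular":[0,0,0],"fingers":100},{"dp":[140,140,40],"angular":[0,0,0],"fingers":100},{"dp":[160,165,60],"angular":[0,0,0],"fingers":100},{"dp":[166,189,70],"angular":[0,0,0],"fingers":100},{"dp":[166,189,70],"angular":[0,0,0],"fingers":100},{"dp":[166,189,70],"angular":[0,0,0],"fingers":100},{"dp":[166,189,70],"angular":[0,0,0],"fingers":100}]'
cat >> h.py <<'E'
def bottles(W,show=True):
    "cap centres from top cloud, counter"
    m=((W[...,2]>62)&(W[...,2]<82)&(W[...,0]>560)&(W[...,0]<760)&(W[...,1]>-330)&(W[...,1]<330)).astype(np.uint8)
    n,l,st,ce=cv2.connectedComponentsWithStats(m)
    for i in range(1,n):
        if 8<st[i,4]<200:
            P=W[l==i]; print("cap",st[i,4],P.mean(0).round(1),"px",ce[i].round(1))
E
python3 - <<'E'
from h import *
p,d=vision.grab_frame("top");c=vision.camera_params("top");W=cloud(c,d);np.savez("top.npz",p=p,d=d,W=W)
cv2.imwrite("pics/t8.png",p);crop(p,60,180,220,320,5,"pics/tc8.png");bottles(W)
p,d=vision.grab_frame("wrist");cv2.imwrite("pics/w8.png",p)
E
```

```text
clock 9.03 tcp [463.  232.9 317.6] [-3.1389 -0.0051 -0.0171] F [-0.3  0.4 -0.9] op 0.608
dp [166.9 189.2  68. ] ang [-0.0027 -0.0051 -0.0006] rows>= 6.3
clock: 9.87
eef_pos: [623.8, 40.7, 244.1]
tcp_rot: [-3.141, 0.001, -0.017]
contact_force: [0.6, 0.7, 0.1]
opening: 0.608
cap 112 [ 689.3 -294.6   64.8] px [391.7 191. ]
cap 66 [ 679.2 -195.9   73.2] px [350.8 194.9]
cap 65 [ 670.1 -114.9   73.3] px [316. 199.]
cap 63 [627.9 132.1  74. ] px [207.9 218.3]
```

View pics/t8.png

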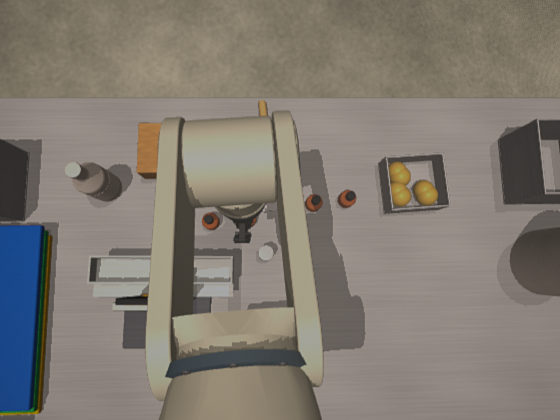

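View pics/tc8.png

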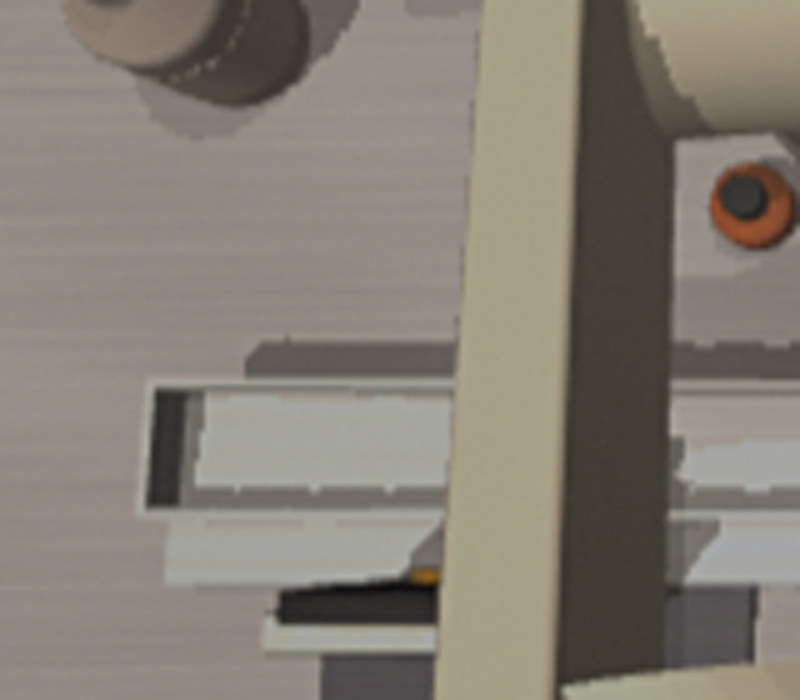

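View pics/w8.png

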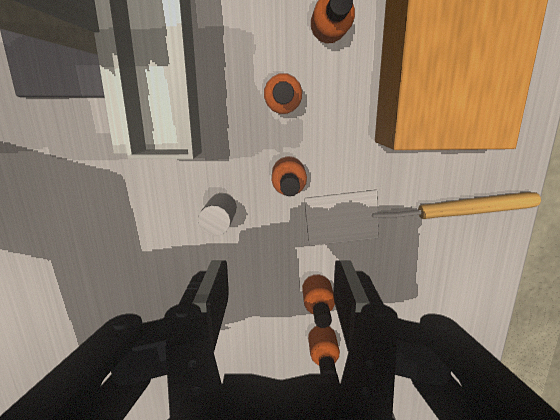

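```bash
python3 - <<'E'
from h import *
W=np.load("top.npz")['W']
U=np.arange(560)[None,:]; V=np.arange(420)[:,None]
bx=(U>70)&(U<245)&(V>245)&(V<305)
m=bx&(abs(W[...,2]-90)<5); P=W[m];print(len(P),np.median(P[:,2]),cv2.minAreaRect(P[:,:2].astype(np.float32)))
for y in (380,340,300,120,95,80):
    q=P[abs(P[:,1]-y)<12]; f=W[bx&(abs(W[...,2]-55)<9)&(abs(W[...,1]-y)<12)]
    print(y,q[:,2].mean().round(1) if len(q) else '',q[:,0].min().round(1) if len(q) else '',q[:,0].max().round(1) if len(q) else '',"floor",len(f),f[:,2].mean().round(1) if len(f) else '')
c=vision.camera_params("wrist");p,d=vision.grab_frame("wrist");bottles(cloud(c,d)); print(monitor.sense()['eef_pos'])
E
```

```text
449 88.86445599226691 ((515.7742309570312, 232.62158203125), (313.25616455078125, 59.12211608886719), 88.75084686279297)
380 89.3 489.9 548.0 floor 346 54.8
340 88.9 489.3 547.7 floor 396 54.1
300 89.1 488.6 545.0 floor 385 53.7
120 88.7 483.8 542.6 floor 404 52.8
95 88.6 483.5 542.3 floor 404 52.9
80 88.4 483.3 542.1 floor 196 53.5
cap 155 [ 680.  -191.    69.6] px [327.2 368.5]
[624.13111859  41.4749009  245.23379021]
```

```bash
sed -i 's/<200:/<1500:/' h.py; python3 - <<'E'
from h import *
c=vision.camera_params("wrist");p,d=vision.grab_frame("wrist");W=cloud(c,d);bottles(W); s=monitor.sense();print(s['eef_pos'])
crop(p,200,40,360,220,4,"pics/wc9.png")
print(onz(c,290,184,74))
E
```

```text
cap 384 [678.4 198.5  72.6] px [338.8   8. ]
cap 377 [629.5 131.5  74. ] px [282.7  92.4]
cap 329 [634.7  43.9  73.1] px [289.1 185.3]
cap 290 [ 671.3 -114.1   71.9] px [321.7 317.3]
cap 161 [ 680.1 -191.    69.5] px [327.1 368.3]
[624.1795413   41.43520307 245.33118708]
[635.58937373  45.38840349  74.        ]
```

View pics/wc9.png

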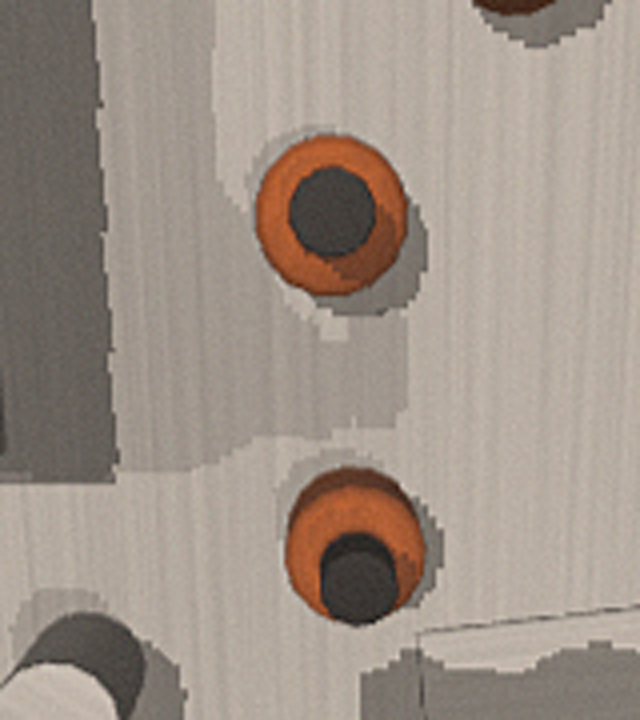

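```bash
python3 -c "
from h import *
go([634.3,44.6,54],-.0218)"
```

```text
clock 10.07 tcp [624.2  41.4 245.3] [-3.1413e+00 -1.1000e-03 -1.5600e-02] F [ 0.7 -0.2  0. ] op 0.608
dp [  9.9  -3.3 191.3] ang [-0.0003 -0.0011  0.0062] rows>= 4.6
```

```bash
python3 -m inch '[{"dp":[10,-3.3,40],"angular":[0,0,0.006],"fingers":100},{"dp":[10,-3.3,80],"angular":[0,0,0.006],"fingers":100},{"dp":[10,-3.3,120],"angular":[0,0,0.006],"fingers":100},{"dp":[10,-3.3,150],"angular":[0,0,0.006],"fingers":100},{"dp":[10,-3.3,150],"angular":[0,0,0.006],"fingers":100},{"dp":[10,-3.3,150],"angular":[0,0,0.006],"fingers":100}]'
python3 - <<'E'
from h import *
go([634.3,44.6,54],-.0218)
c=vision.camera_params("wrist");p,d=vision.grab_frame("wrist");W=cloud(c,d);bottles(W); cv2.imwrite("pics/w10.png",p)
go([634.3,44.6,54],-.0218)
E
```

```text
clock: 10.57
eef_pos: [633.4, 44.1, 94.1]
tcp_rot: [3.141, 0.003, -0.022]
contact_force: [1.2, -1.0, 0.5]
opening: 0.606
clock 10.57 tcp [633.4  44.1  94.1] [ 3.1414e+00  2.5000e-03 -2.2100e-02] F [ 1.2 -1.   0.5] op 0.606
dp [ 1.  -0.6 40.1] ang [ 0.0002  0.0025 -0.0003] rows>= 1.0
cap 1415 [629.4 131.5  73.9] px [264.4  87.8]
cap 1111 [634.8  44.6  72.5] px [280.1 253.2]
clock 10.62 tcp [635.  44.  96.] [-3.1415e+00 -1.1000e-03 -2.2300e-02] F [ 1.1 -0.3  0.7] op 0.609
dp [-0.8 -0.5 42. ] ang [-0.0001 -0.0011 -0.0005] rows>= 1.0
```

View pics/w10.png

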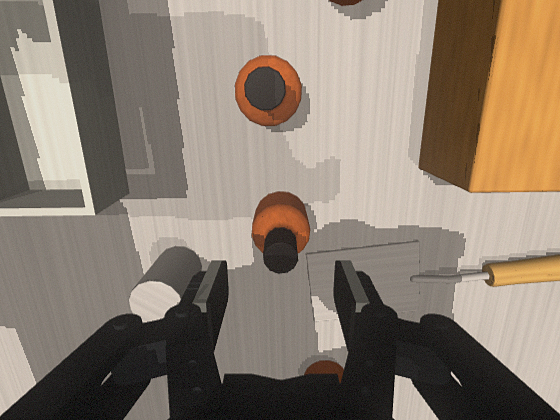

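The cap at px (280,253) is centred between the fingers. I descend and grip at a moderate 35 N.

```bash
python3 -m inch '[{"dp":[0,-0.5,20],"angular":[0,0,0],"fingers":100},{"dp":[0,-0.5,41],"angular":[0,0,0],"fingers":100},{"dp":[0,-0.5,41],"angular":[0,0,0],"fingers":100},{"dp":[0,-0.5,41],"angular":[0,0,0],"fingers":255},{"dp":[0,-0.5,41],"angular":[0,0,0],"fingers":255},{"dp":[0,-0.5,41],"angular":[0,0,0],"fingers":255},{"dp":[0,-0.5,41],"angular":[0,0,0],"fingers":255},{"dp":[0,-0.5,41],"angular":[0,0,0],"fingers":255},{"dp":[0,-0.5,41],"angular":[0,0,0],"fingers":255},{"dp":[0,-0.5,41],"angular":[0,0,0],"fingers":255}]' 35
python3 -c "
from h import *
go([515.8,232.6,200],-.0218)"
```

```text
clock: 11.45
eef_pos: [635.8, 44.1, 55.9]
tcp_rot: [-3.141, -0.003, -0.023]
contact_force: [-1.5, 0.6, 8.8]
opening: 0.217
clock 11.45 tcp [635.8  44.1  55.9] [-3.1412 -0.0034 -0.023 ] F [-1.5  0.6  8.8] op 0.217
dp [-123.9 -185.8 -144.5] ang [-0.0004 -0.0034 -0.0012] rows>= 6.4
```

```bash
python3 -m inch '[{"dp":[0,0,-30],"angular":[0,0,0],"fingers":255},{"dp":[0,0,-70],"angular":[0,0,0],"fingers":255},{"dp":[0,0,-105],"angular":[0,0,0],"fingers":255},{"dp":[-20,-30,-124],"angular":[0,0,0],"fingers":255},{"dp":[-40,-60,-124],"angular":[0,0,0],"fingers":255},{"dp":[-60,-90,-124],"angular":[0,0,0],"fingers":255},{"dp":[-80,-120,-124],"angular":[0,0,0],"fingers":255},{"dp":[-100,-150,-124],"angular":[0,0,0],"fingers":255},{"dp":[-115,-180,-124],"angular":[0,0,0],"fingers":255},{"dp":[-120,-205,-124],"angular":[0,0,0],"fingers":255},{"dp":[-122,-211,-124],"angular":[0,0,0],"fingers":255},{"dp":[-122,-211,-124],"angular":[0,0,0],"fingers":255}]'
python3 - <<'E'
from h import *
p,d=vision.grab_frame("scene");crop(p,270,60,470,210,4,"pics/sc11.png");
go([518.5,257.6,112],-.0218)
E
```

```text
clock: 12.45
eef_pos: [517.4, 259.5, 178.7]
tcp_rot: [-3.14, -0.002, -0.02]
contact_force: [2.6, -0.5, -0.1]
opening: 0.217
clock 12.5 tcp [517.6 258.3 178.4] [-3.1411e+00 -1.7000e-03 -2.1300e-02] F [ 2.9 -0.2  0.5] op 0.218
dp [ 0.8  0.7 66.4] ang [-0.0005 -0.0017  0.0005] rows>= 1.6
```

View pics/sc11.png

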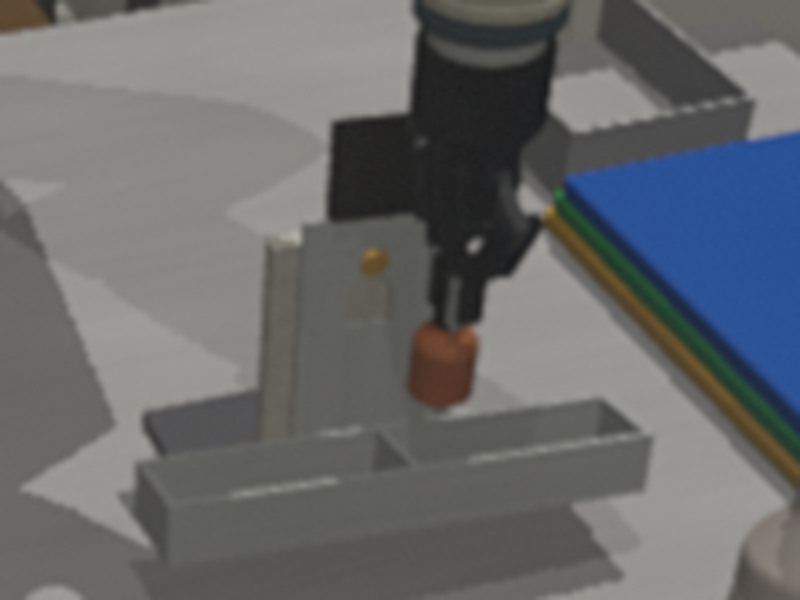

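The gripper body brushed the grip block (Fx +2.9 N) and the caddy rolled slightly. I back off in +x and measure the lean.

```bash
python3 -m inch '[{"dp":[6,0,0],"angular":[0,0,0],"fingers":255},{"dp":[14,0,0],"angular":[0,0,0],"fingers":255},{"dp":[24,0,0],"angular":[0,0,0],"fingers":255},{"dp":[24,0,0],"angular":[0,0,0],"fingers":255},{"dp":[24,0,0],"angular":[0,0,0],"fingers":255},{"dp":[24,0,0],"angular":[0,0,0],"fingers":255}]'
cat >> h.py <<'E'
def plane(W,boxes):
    P=np.concatenate([W[b[1]:b[3],b[0]:b[2]].reshape(-1,3) for b in boxes]);m=np.median(P,0);P=P[np.linalg.norm(P-m,axis=1)<60]
    for _ in range(3):
        m=P.mean(0);n=np.linalg.svd(P-m,full_matrices=False)[2][2];n*=np.sign(n[0]);e=(P-m)@n;P=P[abs(e)<max(1.5,2*e.std())]
    return m.round(1),n.round(4)
E
python3 - <<'E'
from h import *
p,d=vision.grab_frame("scene");c=vision.camera_params("scene");W=cloud(c,d);crop(p,270,60,470,210,4,"pics/sc12.png")
print(monitor.sense()['contact_force'])
print("block",plane(W,[(355,91,370,112)]));print("plate",plane(W,[(348,135,370,165),(348,118,360,135)]));print("board/old cf: .9999 -.0165")
np.savez("scene.npz",p=p,W=W)
E
```

```text
clock: 13.0
eef_pos: [541.2, 256.5, 177.2]
tcp_rot: [3.141, 0.001, -0.024]
contact_force: [-0.2, -0.2, -0.6]
opening: 0.214
[-0.59152739  0.24596419 -1.2675349 ]
block (array([465.9, 225.4, 254.1]), array([ 0.9999, -0.0164,  0.0025]))
plate (array([460.8, 225.8, 126.1]), array([ 0.9999, -0.0061, -0.009 ]))
board/old cf: .9999 -.0165
```

View pics/sc12.png

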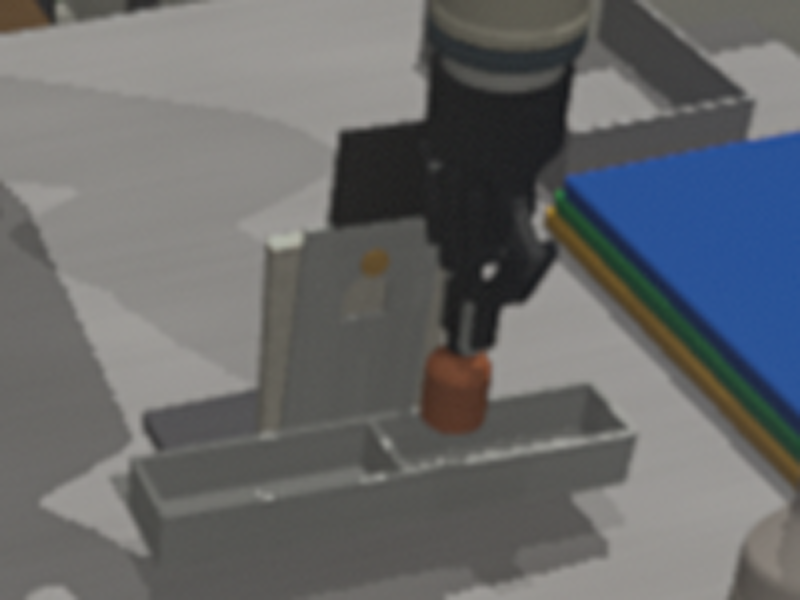

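```bash
python3 -c "
from h import *
print(monitor.sense()['qpos'].round(3))
go([580,257,177],-.0218-np.pi/2)
go([580,257,177],-.0218+np.pi/2)"
```

```text
[0.44  0.369 1.741 0.    1.033 0.464]
clock 13.05 tcp [540.9 256.6 177.2] [ 3.1412e+00  9.0000e-04 -2.3700e-02] F [-0.6  0.2 -1.3] op 0.22
dp [39.  -1.3  0.2] ang [1.0000e-03 4.0000e-04 1.5689e+00] rows>= 12.6
clock 13.05 tcp [540.9 256.6 177.2] [ 3.1412e+00  9.0000e-04 -2.3700e-02] F [-0.6  0.2 -1.3] op 0.22
dp [39.  -1.3  0.2] ang [-4.0000e-04  1.0000e-03 -1.5727e+00] rows>= 12.6
```

The finger knuckles stick out along the jaw axis. I'll turn the tool 90° (jaws along y, camera side away from the plate) and keep that orientation for all placings.

```bash
python3 -m inch '[{"dp":[20,0,0],"angular":[0,0,0.12],"fingers":255},{"dp":[39,0,0],"angular":[0,0,0.24],"fingers":255},{"dp":[39,0,0],"angular":[0,0,0.36],"fingers":255},{"dp":[39,0,0],"angular":[0,0,0.48],"fingers":255},{"dp":[39,0,0],"angular":[0,0,0.6],"fingers":255},{"dp":[39,0,0],"angular":[0,0,0.72],"fingers":255},{"dp":[39,0,0],"angular":[0,0,0.84],"fingers":255},{"dp":[39,0,0],"angular":[0,0,0.96],"fingers":255},{"dp":[39,0,0],"angular":[0,0,1.08],"fingers":255},{"dp":[39,0,0],"angular":[0,0,1.2],"fingers":255},{"dp":[39,0,0],"angular":[0,0,1.32],"fingers":255},{"dp":[39,0,0],"angular":[0,0,1.44],"fingers":255}]'
python3 -m inch '[{"dp":[0,0,0],"angular":[0,0,0.12],"fingers":255},{"dp":[0,0,0],"angular":[0,0,0.13],"fingers":255},{"dp":[0,0,0],"angular":[0,0,0.13],"fingers":255},{"dp":[0,0,0],"angular":[0,0,0.13],"fingers":255}]'
python3 - <<'E'
from h import *
go([520,257.6,178],-.0218-np.pi/2)
p,d=vision.grab_frame("top");c=vision.camera_params("top");W=cloud(c,d);crop(p,60,170,260,320,4,"pics/tc13.png");cv2.imwrite("pics/t13.png",p)
U=np.arange(560)[None,:]; V=np.arange(420)[:,None]
bx=(U>70)&(U<245)&(V>245)&(V<305)
P=W[bx&(abs(W[...,2]-90)<5)];print(len(P),np.median(P[:,2]),cv2.minAreaRect(P[:,:2].astype(np.float32)))
bottles(W)
E
```

```text
clock: 14.05
eef_pos: [579.7, 256.2, 177.5]
tcp_rot: [3.141, -0.0, -1.469]
contact_force: [1.0, 0.2, -0.5]
opening: 0.216
clock: 14.38
eef_pos: [580.0, 256.2, 177.6]
tcp_rot: [3.141, -0.0, -1.589]
contact_force: [0.9, 0.9, -2.2]
opening: 0.214
clock 14.38 tcp [580.  256.2 177.6] [ 3.1414e+00 -1.0000e-04 -1.5891e+00] F [ 0.9  0.9 -2.2] op 0.214
dp [-0.3 60.  -0.4] ang [ 0.0002 -0.0001  0.0035] rows>= 1.4
427 90.22766298831961 ((493.14727783203125, 191.5682373046875), (238.58346557617188, 100.56168365478516), 89.22184753417969)
cap 1040 [747.3 185.7  70.3] px [185.2 167.3]
cap 120 [ 691.2 -294.4   64.6] px [391.5 190.2]
cap 67 [ 679.1 -195.9   73. ] px [350.8 194.9]
cap 66 [677.2 202.5  73.7] px [177. 197.]
cap 65 [ 670.1 -114.9   73.2] px [316. 199.]
cap 63 [627.8 132.1  73.9] px [207.9 218.3]
```

View pics/tc13.png

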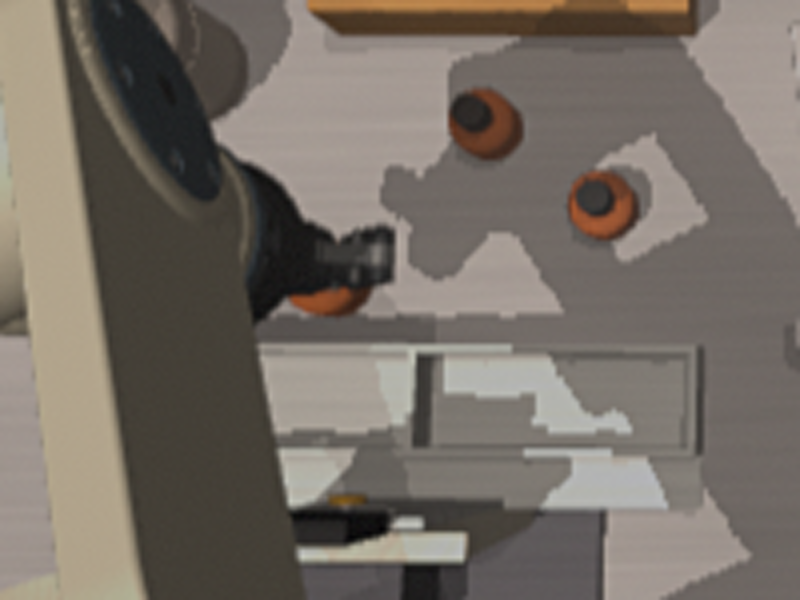

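```bash
python3 -c "
from h import *
c=vision.camera_params('top')
for u,v in [(702,347),(698,455),(262,347),(425,350),(425,447)]: print(onz(c,60+u/4-.4,170+v/4-.4,90).round(1))
go([519.5,257.6,178],-.0218-np.pi/2)
"
```

```text
[541.   69.7  90. ]
[482.6  71.9  90. ]
[544.1 308.9  90. ]
[541.3 220.8  90. ]
[489.1 219.6  90. ]
clock 14.43 tcp [580.  256.2 177.6] [ 3.1414 -0.     -1.5897] F [-0.1  0.1 -1.3] op 0.216
dp [-0.2 60.5 -0.4] ang [ 0.0002 -0.      0.0029] rows>= 1.5
```

```bash
cat >> h.py <<'E'
def caddy(W):
    "rail/floor heights along the tray from the top cloud"
    bx=(W[...,0]>478)&(W[...,0]<556)&(W[...,1]>60)&(W[...,1]<400)
    F=W[bx&(W[...,2]>35)&(W[...,2]<72)&(W[...,0]>492)&(W[...,0]<536)]; R=W[bx&(W[...,2]>80)&(W[...,2]<100)]
    for N,P in(("floor",F),("rail",R)):
        if len(P)>30:
            k=np.polyfit(P[:,1]-232,P[:,2],1); print(N,len(P),"slope",k.round(4),"y",P[:,1].min().round(1),P[:,1].max().round(1),"x",P[:,0].min().round(1),P[:,0].max().round(1))
E
python3 - <<'E'
from h import *
W=np.load("top.npz")['W']; print("t8");caddy(W)
p,d=vision.grab_frame("top");c=vision.camera_params("top");W=cloud(c,d);np.savez("top.npz",p=p,W=W); print("now");caddy(W)
crop(p,150,240,250,300,8,"pics/tc14.png")
p,d=vision.grab_frame("scene");crop(p,270,60,470,210,4,"pics/sc14.png")
E
```

```text
t8
floor 1834 slope [7.80000e-03 5.34054e+01] y 75.8 385.8 x 492.0 535.7
rail 525 slope [-1.3000e-03  8.7982e+01] y 76.4 389.1 x 483.3 548.0
now
floor 1974 slope [-4.72000e-02  5.37279e+01] y 71.1 319.7 x 492.0 536.0
rail 573 slope [-4.08000e-02  8.89625e+01] y 71.9 311.7 x 483.1 545.1
```

View pics/tc14.png

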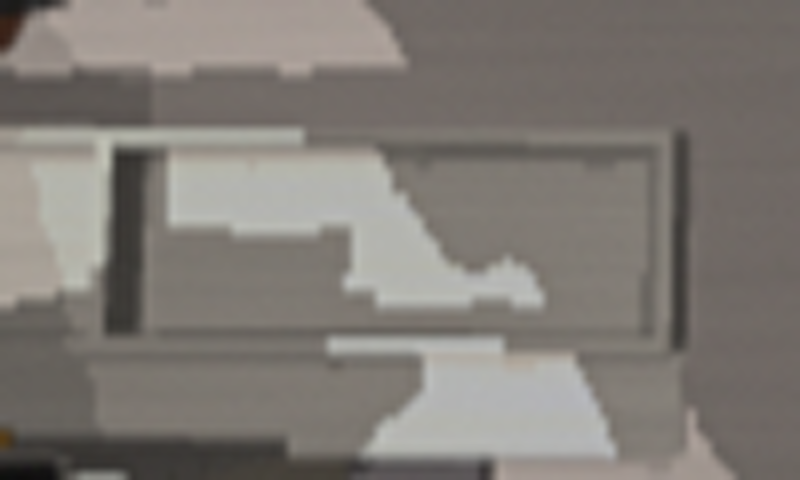

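View pics/sc14.png

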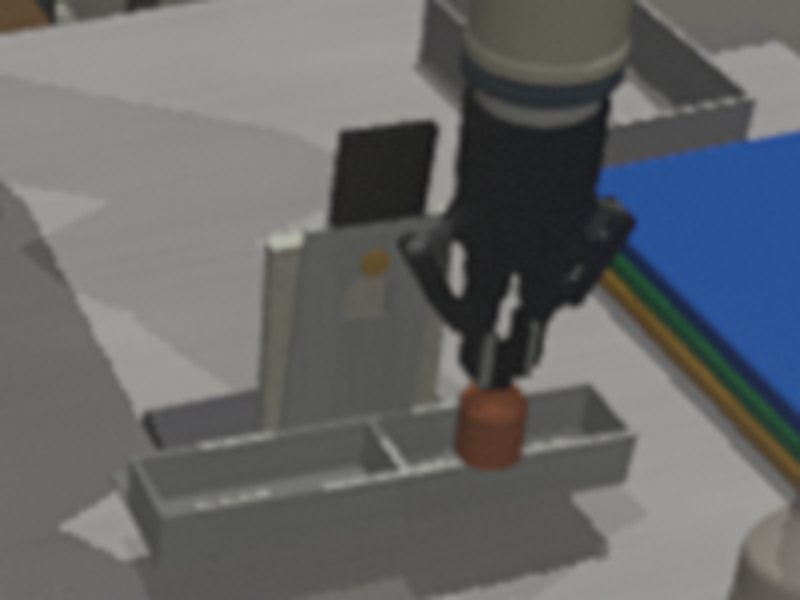

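The caddy holds a -0.045 rad roll (+y side low) by friction, so the first bottle goes into the -y bay near the middle to counter it.

```bash
python3 -c "
from h import *
go([519.5,203.5,178],-.0218-np.pi/2)"
python3 -m inch '[{"dp":[25,0,0],"angular":[0,0,0],"fingers":255},{"dp":[53,15,0],"angular":[0,0,0],"fingers":255},{"dp":[53,35,0],"angular":[0,0,0],"fingers":255},{"dp":[53,52,0],"angular":[0,0,0],"fingers":255},{"dp":[53,60,0],"angular":[0,0,0],"fingers":255},{"dp":[53,60,0],"angular":[0,0,0],"fingers":255},{"dp":[53,60,0],"angular":[0,0,0],"fingers":255},{"dp":[53,60,0],"angular":[0,0,0],"fingers":255}]'
python3 -c "
from h import *
go([519.5,203.5,115],-.0218-np.pi/2)"
```

```text
clock 14.53 tcp [580.1 256.2 177.6] [ 3.1416 -0.     -1.591 ] F [ 0.1 -0.1 -0.8] op 0.216
dp [54.  59.5 -0.4] ang [ 0.     -0.      0.0016] rows>= 1.9
clock: 15.2
eef_pos: [520.1, 205.0, 177.9]
tcp_rot: [-3.14, 0.0, -1.592]
contact_force: [0.4, 0.3, -1.0]
opening: 0.213
clock 15.2 tcp [520.1 205.  177.9] [-3.1403e+00  4.0000e-04 -1.5922e+00] F [ 0.4  0.3 -1. ] op 0.213
dp [ 1.6  0.7 62.9] ang [-0.0013  0.0004  0.0003] rows>= 1.5
```

```bash
python3 -m inch '[{"dp":[1,0.5,20],"angular":[0,0,0],"fingers":255},{"dp":[1,0.5,40],"angular":[0,0,0],"fingers":255},{"dp":[1,0.5,58],"angular":[0,0,0],"fingers":255},{"dp":[1,0.5,62],"angular":[0,0,0],"fingers":255},{"dp":[1,0.5,62],"angular":[0,0,0],"fingers":255},{"dp":[1,0.5,62],"angular":[0,0,0],"fingers":255}]'
python3 -m inch '[{"dp":[0,0,1.5],"angular":[0,0,0],"fingers":255},{"dp":[0,0,2],"angular":[0,0,0],"fingers":255},{"dp":[0,0,2],"angular":[0,0,0],"fingers":255}]'
python3 -c "
from h import *
p,d=vision.grab_frame('scene');crop(p,270,60,470,210,4,'pics/sc15.png')
go([519.5,203.5,111],-.0218-np.pi/2)"
```

```text
clock: 15.7
eef_pos: [518.7, 203.7, 115.3]
tcp_rot: [3.141, -0.0, -1.593]
contact_force: [0.9, -0.1, -1.7]
opening: 0.217
clock: 15.95
eef_pos: [518.5, 203.7, 113.6]
tcp_rot: [-3.142, 0.0, -1.593]
contact_force: [-0.2, 0.7, -1.5]
opening: 0.214
clock 16.0 tcp [518.5 203.7 113.7] [-3.1415e+00  1.0000e-04 -1.5929e+00] F [-0.8  0.5 -1.6] op 0.215
dp [ 0.2 -1.   2.7] ang [-0.0001  0.0001 -0.0003] rows>= 0.1
```

View pics/sc15.png

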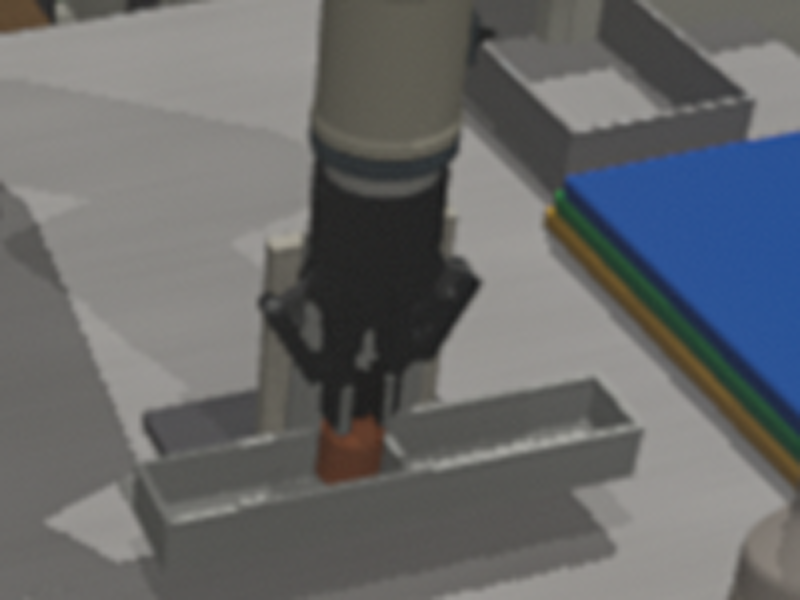

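```bash
python3 -m inch '[{"dp":[0,0,1],"angular":[0,0,0],"fingers":255},{"dp":[0,0,2],"angular":[0,0,0],"fingers":255},{"dp":[0,0,2],"angular":[0,0,0],"fingers":255}]'
python3 -m inch '[{"dp":[0,0,1],"angular":[0,0,0],"fingers":255},{"dp":[0,0,1],"angular":[0,0,0],"fingers":255},{"dp":[0,0,1],"angular":[0,0,0],"fingers":255}]'
python3 -m inch '[{"dp":[0,0,1],"angular":[0,0,0],"fingers":255},{"dp":[0,0,1],"angular":[0,0,0],"fingers":255},{"dp":[0,0,1],"angular":[0,0,0],"fingers":255}]'
```

```text
clock: 16.25
eef_pos: [518.4, 203.6, 111.5]
tcp_rot: [3.141, -0.0, -1.593]
contact_force: [-0.2, 0.1, -1.4]
opening: 0.217
clock: 16.5
eef_pos: [518.4, 203.6, 110.5]
tcp_rot: [3.141, -0.0, -1.593]
contact_force: [-0.4, -0.4, -1.1]
opening: 0.215
clock: 16.75
eef_pos: [518.4, 203.5, 109.5]
tcp_rot: [3.141, -0.0, -1.593]
contact_force: [0.3, -1.2, -0.5]
opening: 0.216
```

Contact is beginning. One more mm, then release with a limited opening (about 32 mm).

```bash
python3 -m inch '[{"dp":[0,0,0.7],"angular":[0,0,0],"fingers":255},{"dp":[0,0,0.7],"angular":[0,0,0],"fingers":255},{"dp":[0,0,0.7],"angular":[0,0,0],"fingers":190},{"dp":[0,0,0.7],"angular":[0,0,0],"fingers":170},{"dp":[0,0,0.7],"angular":[0,0,0],"fingers":155},{"dp":[0,0,0.7],"angular":[0,0,0],"fingers":155},{"dp":[0,0,0.7],"angular":[0,0,0],"fingers":155}]'
python3 -m inch '[{"dp":[0,0,-15],"angular":[0,0,0],"fingers":155},{"dp":[0,0,-45],"angular":[0,0,0],"fingers":155},{"dp":[0,0,-80],"angular":[0,0,0],"fingers":155},{"dp":[0,0,-110],"angular":[0,0,0],"fingers":155},{"dp":[0,-30,-110],"angular":[0,0,0],"fingers":155},{"dp":[0,-70,-110],"angular":[0,0,0],"fingers":155},{"dp":[40,-90,-110],"angular":[0,0,0],"fingers":120},{"dp":[75,-105,-110],"angular":[0,0,0],"fingers":120},{"dp":[75,-105,-110],"angular":[0,0,0],"fingers":120},{"dp":[75,-105,-110],"angular":[0,0,0],"fingers":120}]'
python3 - <<'E'
from h import *
go([628.5,131.8,150],-.0218-np.pi/2)
p,d=vision.grab_frame("top");c=vision.camera_params("top");W=cloud(c,d);np.savez("top.npz",p=p,W=W);bottles(W);caddy(W);cv2.imwrite("pics/t16.png",p)
p,d=vision.grab_frame("scene");crop(p,270,60,470,210,4,"pics/sc16.png")
E
```

```text
clock: 17.33
eef_pos: [518.5, 203.6, 109.0]
tcp_rot: [-3.141, 0.0, -1.593]
contact_force: [0.1, 0.2, 1.1]
opening: 0.392
clock: 18.17
eef_pos: [622.3, 124.4, 218.6]
tcp_rot: [3.141, -0.0, -1.596]
contact_force: [0.1, 0.7, -0.5]
opening: 0.53
clock 18.17 tcp [622.3 124.4 218.6] [ 3.1411e+00 -2.0000e-04 -1.5963e+00] F [ 0.1  0.7 -0.5] op 0.53
dp [-7.6 -6.  68.5] ang [ 0.0004 -0.0002 -0.0037] rows>= 1.7
cap 153 [747.3  92.8  70.1] px [225.6 167.1]
cap 112 [ 690.9 -294.5   64.9] px [391.6 190.3]
cap 67 [ 679.1 -195.9   73. ] px [350.8 194.9]
cap 64 [ 670.2 -115.    73.5] px [316.1 199. ]
floor 1058 slope [-1.7500e-02  5.3635e+01] y 74.7 312.9 x 492.0 536.0
rail 555 slope [-1.99000e-02  9.01839e+01] y 76.2 301.7 x 484.4 544.8
```

View pics/sc16.png

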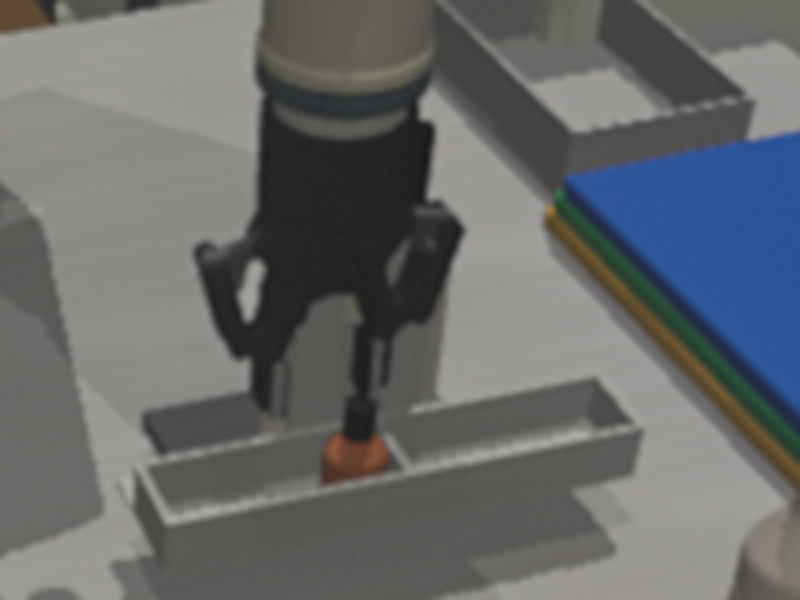

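View pics/t16.png

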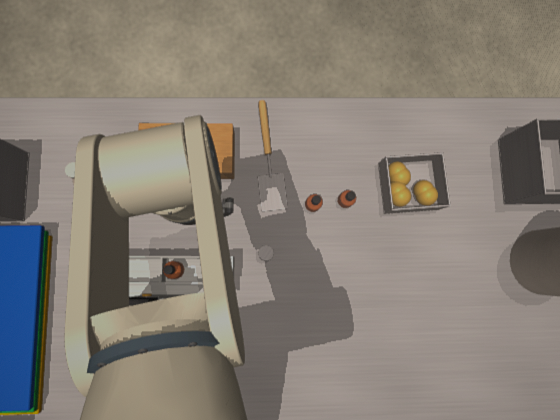

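The first bottle stands upright and roll is down to -0.018. Next bottle is at (628.5,131.8).

```bash
python3 -m inch '[{"dp":[-7.6,-6,40],"angular":[0,0,0],"fingers":110},{"dp":[-7.6,-6,80],"angular":[0,0,0],"fingers":110},{"dp":[-7.6,-6,117],"angular":[0,0,0],"fingers":110},{"dp":[-7.6,-6,117],"angular":[0,0,0],"fingers":110},{"dp":[-7.6,-6,117],"angular":[0,0,0],"fingers":110},{"dp":[-7.6,-6,117],"angular":[0,0,0],"fingers":110}]'
python3 - <<'E'
from h import *
c=vision.camera_params("wrist");go([628.5,131.8,57],-.0218-np.pi/2);p,d=vision.grab_frame("wrist");W=cloud(c,d);bottles(W); cv2.imwrite("pics/w17.png",p)
E
```

```text
clock: 18.77
eef_pos: [628.8, 134.8, 103.8]
tcp_rot: [-3.14, 0.001, -1.592]
contact_force: [1.2, 0.6, 0.5]
opening: 0.57
clock 18.77 tcp [628.8 134.8 103.8] [-3.1398e+00  5.0000e-04 -1.5921e+00] F [1.2 0.6 0.5] op 0.57
dp [ 3.   0.3 46.8] ang [-0.0018  0.0005  0.0005] rows>= 1.1
cap 1254 [680.5 200.7  72.7] px [157.2 165.2]
cap 997 [631.6 131.4  72.6] px [286.3 245.2]
```

View pics/w17.png

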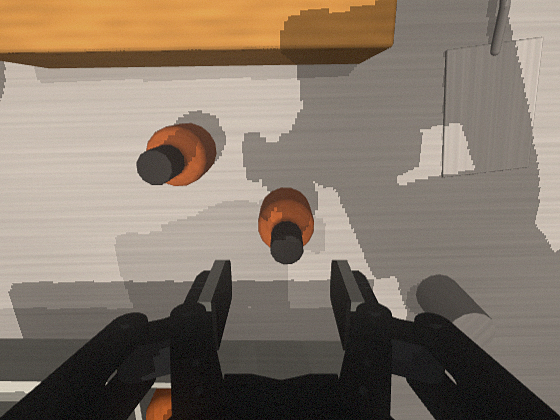

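```bash
python3 -m inch '[{"dp":[2.5,-0.3,20],"angular":[0,0,0],"fingers":110},{"dp":[2.5,-0.3,45],"angular":[0,0,0],"fingers":110},{"dp":[2.5,-0.3,45],"angular":[0,0,0],"fingers":110},{"dp":[2.5,-0.3,45],"angular":[0,0,0],"fingers":255},{"dp":[2.5,-0.3,45],"angular":[0,0,0],"fingers":255},{"dp":[2.5,-0.3,45],"angular":[0,0,0],"fingers":255},{"dp":[2.5,-0.3,45],"angular":[0,0,0],"fingers":255},{"dp":[2.5,-0.3,45],"angular":[0,0,0],"fingers":255},{"dp":[2.5,-0.3,45],"angular":[0,0,0],"fingers":255}]' 35
python3 -c "
from h import *
go([519.5,307,190],-.0218-np.pi/2)"
```

```text
clock: 19.57
eef_pos: [629.8, 131.5, 59.4]
tcp_rot: [-3.138, 0.001, -1.593]
contact_force: [-0.9, -0.4, 8.0]
opening: 0.212
clock 19.57 tcp [629.8 131.5  59.4] [-3.1381e+00  8.0000e-04 -1.5931e+00] F [-0.9 -0.4  8. ] op 0.212
dp [-173.1  113.7 -130.9] ang [-0.0035  0.0008 -0.0005] rows>= 5.9
```

```bash
python3 -m inch '[{"dp":[0,0,-30],"angular":[0,0,0],"fingers":255},{"dp":[0,0,-70],"angular":[0,0,0],"fingers":255},{"dp":[-10,0,-105],"angular":[0,0,0],"fingers":255},{"dp":[-40,10,-125],"angular":[0,0,0],"fingers":255},{"dp":[-75,20,-125],"angular":[0,0,0],"fingers":255},{"dp":[-110,35,-125],"angular":[0,0,0],"fingers":255},{"dp":[-140,55,-125],"angular":[0,0,0],"fingers":255},{"dp":[-160,80,-125],"angular":[0,0,0],"fingers":255},{"dp":[-174,105,-125],"angular":[0,0,0],"fingers":255},{"dp":[-174,113,-125],"angular":[0,0,0],"fingers":255},{"dp":[-174,113,-125],"angular":[0,0,0],"fingers":255},{"dp":[-174,113,-125],"angular":[0,0,0],"fingers":255}]'
python3 - <<'E'
from h import *
p,d=vision.grab_frame("scene");crop(p,270,60,470,210,4,"pics/sc18.png")
go([519.5,308,119],-.0218-np.pi/2)
E
```

```text
clock: 20.57
eef_pos: [519.6, 307.8, 182.9]
tcp_rot: [-3.14, 0.001, -1.592]
contact_force: [0.7, -0.1, -1.4]
opening: 0.213
clock 20.62 tcp [520.2 307.4 182.7] [-3.1399e+00  5.0000e-04 -1.5931e+00] F [ 0.3 -0.3 -1.4] op 0.215
dp [-0.5  0.8 63.7] ang [-0.0017  0.0005 -0.0005] rows>= 1.5
```

View pics/sc18.png

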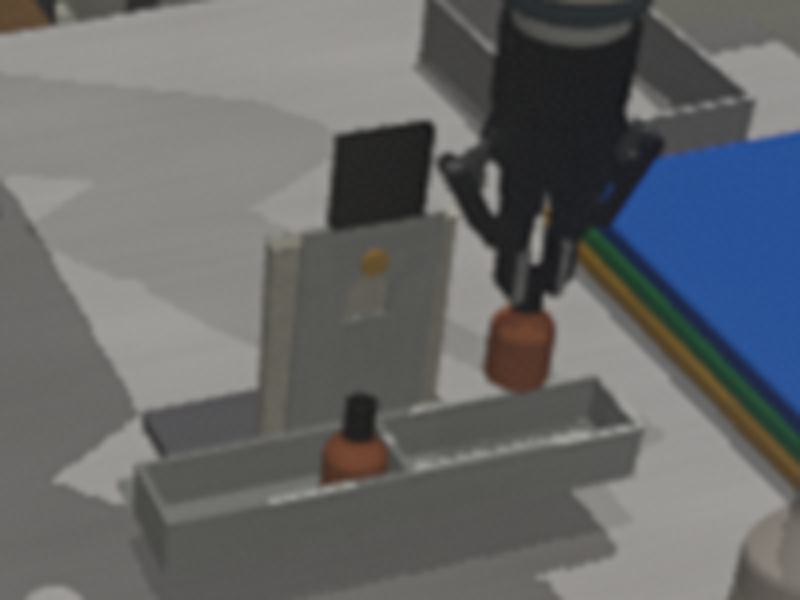

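```bash
python3 -m inch '[{"dp":[0,0.5,20],"angular":[0,0,0],"fingers":255},{"dp":[0,0.5,40],"angular":[0,0,0],"fingers":255},{"dp":[0,0.5,60],"angular":[0,0,0],"fingers":255},{"dp":[0,0.5,66],"angular":[0,0,0],"fingers":255},{"dp":[0,0.5,67],"angular":[0,0,0],"fingers":255},{"dp":[0,0.5,67],"angular":[0,0,0],"fingers":255}]'
python3 -m inch '[{"dp":[0,0,1.5],"angular":[0,0,0],"fingers":255},{"dp":[0,0,2.5],"angular":[0,0,0],"fingers":255},{"dp":[0,0,2.5],"angular":[0,0,0],"fingers":255}]'
python3 -m inch '[{"dp":[0,0,1],"angular":[0,0,0],"fingers":255},{"dp":[0,0,1],"angular":[0,0,0],"fingers":255},{"dp":[0,0,1],"angular":[0,0,0],"fingers":255}]'
```

```text
clock: 21.12
eef_pos: [519.4, 307.3, 115.1]
tcp_rot: [-3.142, -0.0, -1.594]
contact_force: [0.7, 0.3, -1.1]
opening: 0.216
clock: 21.37
eef_pos: [519.1, 307.9, 113.2]
tcp_rot: [-3.14, 0.001, -1.593]
contact_force: [-0.3, -0.4, -1.0]
opening: 0.22
clock: 21.62
eef_pos: [518.6, 307.8, 111.6]
tcp_rot: [-3.141, 0.0, -1.593]
contact_force: [0.3, -0.3, -0.8]
opening: 0.211
```

```bash
python3 -m inch '[{"dp":[0,0,1],"angular":[0,0,0],"fingers":255},{"dp":[0,0,1.5],"angular":[0,0,0],"fingers":255},{"dp":[0,0,1.5],"angular":[0,0,0],"fingers":255}]'
python3 -m inch '[{"dp":[0,0,1],"angular":[0,0,0],"fingers":255},{"dp":[0,0,1.5],"angular":[0,0,0],"fingers":255},{"dp":[0,0,1.5],"angular":[0,0,0],"fingers":255}]'
python3 - <<'E'
from h import *
p,d=vision.grab_frame("scene");crop(p,270,60,470,210,4,"pics/sc19.png")
E
```

```text
clock: 21.87
eef_pos: [519.1, 307.9, 110.4]
tcp_rot: [-3.14, 0.0, -1.593]
contact_force: [0.6, -0.6, 4.5]
opening: 0.217
clock: 22.12
eef_pos: [519.7, 307.9, 109.5]
tcp_rot: [-3.139, 0.001, -1.593]
contact_force: [1.5, -2.8, 9.4]
opening: 0.216
```

View pics/sc19.png

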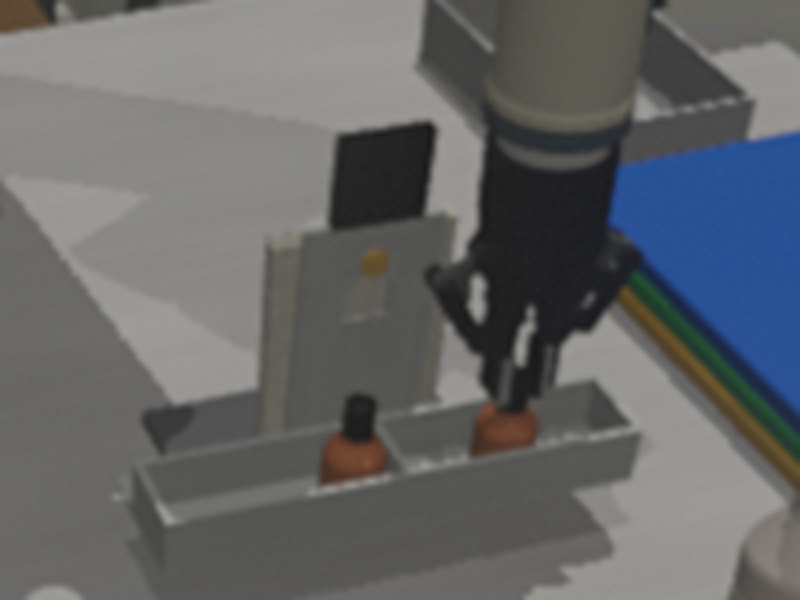

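```bash
python3 -m inch '[{"dp":[0,0,-1.5],"angular":[0,0,0],"fingers":255},{"dp":[0,0,-1.5],"angular":[0,0,0],"fingers":255},{"dp":[0,0,-1.5],"angular":[0,0,0],"fingers":190},{"dp":[0,0,-1.5],"angular":[0,0,0],"fingers":170},{"dp":[0,0,-1.5],"angular":[0,0,0],"fingers":150},{"dp":[0,0,-1.5],"angular":[0,0,0],"fingers":150},{"dp":[0,0,-1.5],"angular":[0,0,0],"fingers":150}]'
python3 -m inch '[{"dp":[0,0,-15],"angular":[0,0,0],"fingers":150},{"dp":[0,0,-40],"angular":[0,0,0],"fingers":150},{"dp":[0,0,-75],"angular":[0,0,0],"fingers":150},{"dp":[0,-20,-110],"angular":[0,0,0],"fingers":150},{"dp":[0,-50,-120],"angular":[0,0,0],"fingers":150},{"dp":[20,-85,-120],"angular":[0,0,0],"fingers":120},{"dp":[45,-110,-120],"angular":[0,0,0],"fingers":120},{"dp":[75,-130,-120],"angular":[0,0,0],"fingers":120},{"dp":[105,-150,-120],"angular":[0,0,0],"fingers":120},{"dp":[105,-150,-120],"angular":[0,0,0],"fingers":120},{"dp":[105,-150,-120],"angular":[0,0,0],"fingers":120}]'
python3 - <<'E'
from h import *
go([679,201,150],-.0218-np.pi/2)
p,d=vision.grab_frame("top");c=vision.camera_params("top");W=cloud(c,d);np.savez("top.npz",p=p,W=W);bottles(W);caddy(W);cv2.imwrite("pics/t20.png",p)
p,d=vision.grab_frame("scene");crop(p,270,60,470,210,4,"pics/sc20.png")
E
```

```text
clock: 22.75
eef_pos: [518.4, 307.7, 109.6]
tcp_rot: [3.141, -0.0, -1.593]
contact_force: [-0.1, -0.6, 0.6]
opening: 0.413
clock: 23.67
eef_pos: [666.8, 197.7, 229.4]
tcp_rot: [3.141, -0.0, -1.596]
contact_force: [-0.2, 0.8, -0.7]
opening: 0.53
clock 23.67 tcp [666.8 197.7 229.4] [ 3.1409e+00 -2.0000e-04 -1.5960e+00] F [-0.2  0.8 -0.7] op 0.53
dp [ -3.7 -12.1  79.3] ang [ 0.0007 -0.0002 -0.0034] rows>= 1.9
cap 693 [747.9 150.4  70.3] px [200.6 166.9]
cap 115 [ 690.9 -294.3   64.7] px [391.5 190.3]
cap 66 [ 679.1 -196.    73.3] px [350.9 194.9]
cap 64 [677.  202.6  73.5] px [177.  197.2]
cap 63 [ 669.9 -114.8   73.3] px [316.  199.1]
floor 972 slope [-1.74000e-02  5.37128e+01] y 73.8 201.3 x 492.0 536.0
rail 319 slope [-1.23000e-02  8.93939e+01] y 74.2 197.4 x 482.9 543.5
```

View pics/sc20.png

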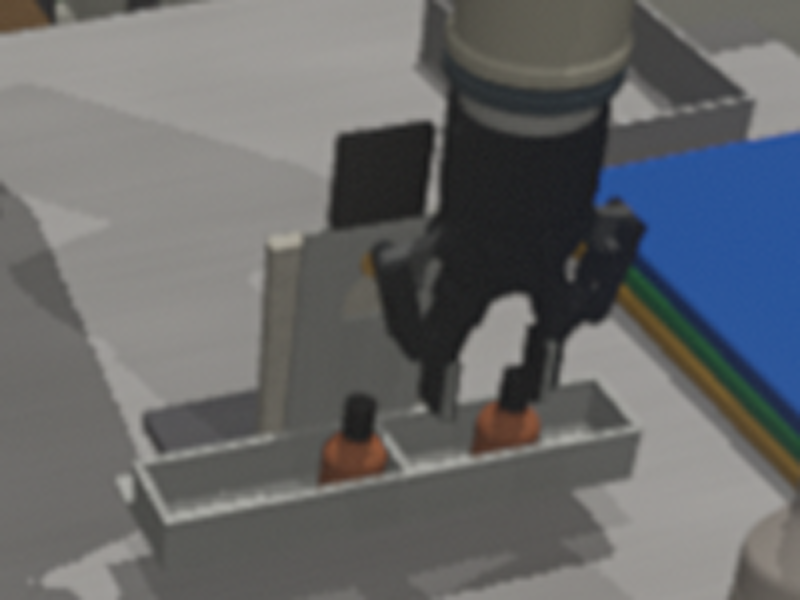

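View pics/t20.png

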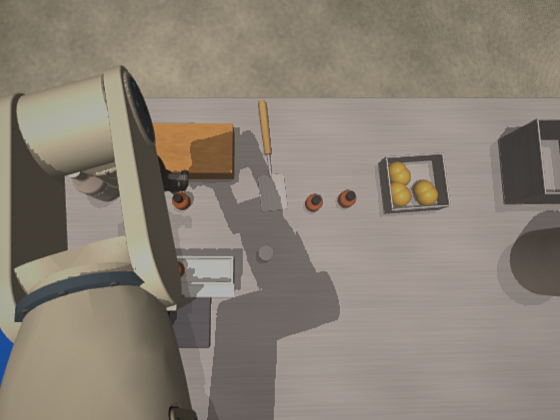

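Roll is unchanged at -0.017, so friction holds well. Third bottle is at (677.5,202).

```bash
python3 -m inch '[{"dp":[-4,-11.5,40],"angular":[0,0,0],"fingers":110},{"dp":[-4,-11.5,80],"angular":[0,0,0],"fingers":110},{"dp":[-4,-11.5,120],"angular":[0,0,0],"fingers":110},{"dp":[-4,-11.5,130],"angular":[0,0,0],"fingers":110},{"dp":[-4,-11.5,130],"angular":[0,0,0],"fingers":110},{"dp":[-4,-11.5,130],"angular":[0,0,0],"fingers":110}]'
python3 - <<'E'
from h import *
c=vision.camera_params("wrist");go([678,201.8,57],-.0218-np.pi/2);p,d=vision.grab_frame("wrist");W=cloud(c,d);bottles(W); cv2.imwrite("pics/w21.png",p)
E
```

```text
clock: 24.27
eef_pos: [677.8, 204.3, 100.9]
tcp_rot: [-3.141, 0.0, -1.592]
contact_force: [0.1, -0.1, 0.4]
opening: 0.567
clock 24.27 tcp [677.8 204.3 100.9] [-3.1414e+00  2.0000e-04 -1.5919e+00] F [ 0.1 -0.1  0.4] op 0.567
dp [ 2.5 -0.2 43.9] ang [-0.0002  0.0002  0.0007] rows>= 1.1
cap 1032 [681.7 202.4  72.6] px [283.7 245.7]
```

View pics/w21.png

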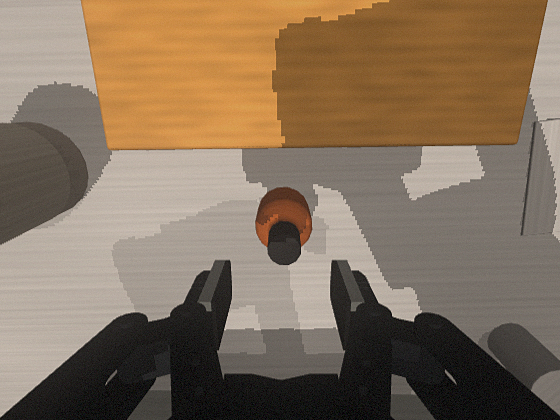

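```bash
python3 -m inch '[{"dp":[2,-1,20],"angular":[0,0,0],"fingers":110},{"dp":[2,-1,42],"angular":[0,0,0],"fingers":110},{"dp":[2,-1,42],"angular":[0,0,0],"fingers":110},{"dp":[2,-1,42],"angular":[0,0,0],"fingers":255},{"dp":[2,-1,42],"angular":[0,0,0],"fingers":255},{"dp":[2,-1,42],"angular":[0,0,0],"fingers":255},{"dp":[2,-1,42],"angular":[0,0,0],"fingers":255},{"dp":[2,-1,42],"angular":[0,0,0],"fingers":255},{"dp":[2,-1,42],"angular":[0,0,0],"fingers":255}]' 35
python3 -c "
from h import *
go([518,156,185],-.0218-np.pi/2)"
```

```text
clock: 25.07
eef_pos: [680.4, 201.9, 60.7]
tcp_rot: [-3.138, 0.001, -1.593]
contact_force: [-0.4, -0.0, 8.5]
opening: 0.216
clock 25.07 tcp [680.4 201.9  60.7] [-3.1378e+00  1.5000e-03 -1.5930e+00] F [-0.4 -0.   8.5] op 0.216
dp [  49.3  160.9 -125. ] ang [-0.0038  0.0015 -0.0004] rows>= 5.0
```

```bash
python3 -m inch '[{"dp":[0,0,-30],"angular":[0,0,0],"fingers":255},{"dp":[0,0,-70],"angular":[0,0,0],"fingers":255},{"dp":[15,15,-105],"angular":[0,0,0],"fingers":255},{"dp":[35,40,-122],"angular":[0,0,0],"fingers":255},{"dp":[49,70,-122],"angular":[0,0,0],"fingers":255},{"dp":[49,100,-122],"angular":[0,0,0],"fingers":255},{"dp":[49,130,-122],"angular":[0,0,0],"fingers":255},{"dp":[49,155,-122],"angular":[0,0,0],"fingers":255},{"dp":[49,160,-122],"angular":[0,0,0],"fingers":255},{"dp":[49,160,-122],"angular":[0,0,0],"fingers":255},{"dp":[49,160,-122],"angular":[0,0,0],"fingers":255}]'
python3 - <<'E'
from h import *
p,d=vision.grab_frame("scene");crop(p,270,60,470,210,4,"pics/sc22.png")
go([518,156,119],-.0218-np.pi/2)
E
```

```text
clock: 25.98
eef_pos: [518.8, 156.0, 181.0]
tcp_rot: [-3.139, 0.001, -1.593]
contact_force: [1.3, -0.1, -0.2]
opening: 0.215
clock 26.03 tcp [519.2 156.  180.7] [-3.1393e+00  6.0000e-04 -1.5929e+00] F [ 0.3  0.7 -1.5] op 0.219
dp [ 0.1  1.4 61.7] ang [-0.0023  0.0006 -0.0003] rows>= 1.5
```

View pics/sc22.png

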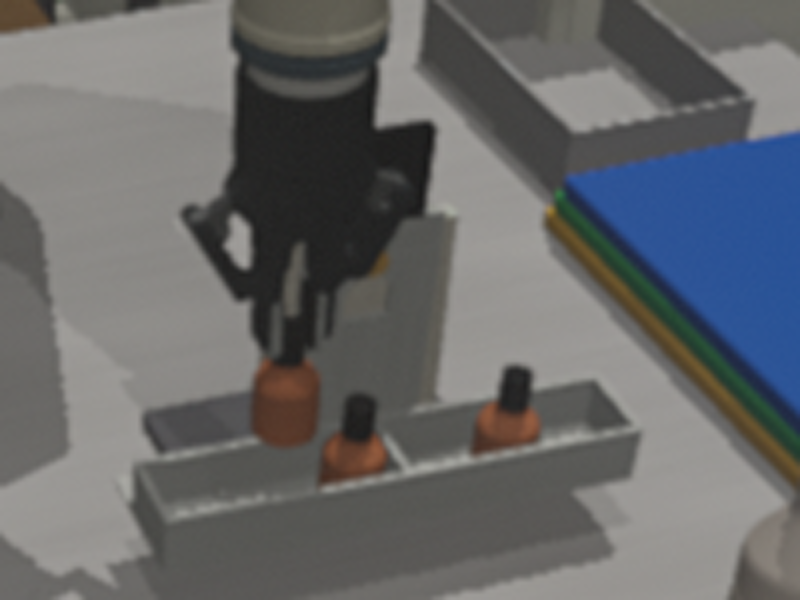

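```bash
python3 -m inch '[{"dp":[0,1,20],"angular":[0,0,0],"fingers":255},{"dp":[0,1,40],"angular":[0,0,0],"fingers":255},{"dp":[0,1,58],"angular":[0,0,0],"fingers":255},{"dp":[0,1,63],"angular":[0,0,0],"fingers":255},{"dp":[0,1,63],"angular":[0,0,0],"fingers":255},{"dp":[0,1,63],"angular":[0,0,0],"fingers":255}]'
python3 -m inch '[{"dp":[0,0,1.5],"angular":[0,0,0],"fingers":255},{"dp":[0,0,2],"angular":[0,0,0],"fingers":255},{"dp":[0,0,2],"angular":[0,0,0],"fingers":255}]'
python3 -m inch '[{"dp":[0,0,1.5],"angular":[0,0,0],"fingers":255},{"dp":[0,0,1.5],"angular":[0,0,0],"fingers":255},{"dp":[0,0,1.5],"angular":[0,0,0],"fingers":255}]'
```

```text
clock: 26.53
eef_pos: [517.6, 155.8, 117.2]
tcp_rot: [-3.141, -0.0, -1.593]
contact_force: [0.8, -0.6, -0.1]
opening: 0.213
clock: 26.78
eef_pos: [517.1, 155.8, 115.5]
tcp_rot: [-3.141, 0.0, -1.593]
contact_force: [0.0, -0.5, -1.3]
opening: 0.209
clock: 27.03
eef_pos: [517.6, 156.2, 114.2]
tcp_rot: [-3.14, 0.001, -1.593]
contact_force: [0.5, 1.8, 5.5]
opening: 0.212
```

Contact at 114. Release with a narrow opening and retreat.

```bash
python3 -m inch '[{"dp":[0,0,-0.5],"angular":[0,0,0],"fingers":255},{"dp":[0,0,-0.5],"angular":[0,0,0],"fingers":195},{"dp":[0,0,-0.5],"angular":[0,0,0],"fingers":175},{"dp":[0,0,-0.5],"angular":[0,0,0],"fingers":160},{"dp":[0,0,-0.5],"angular":[0,0,0],"fingers":160},{"dp":[0,0,-0.5],"angular":[0,0,0],"fingers":160}]'
python3 -m inch '[{"dp":[0,0,-15],"angular":[0,0,0],"fingers":160},{"dp":[0,0,-40],"angular":[0,0,0],"fingers":160},{"dp":[0,0,-75],"angular":[0,0,0],"fingers":160},{"dp":[0,-20,-110],"angular":[0,0,0],"fingers":160},{"dp":[0,-50,-120],"angular":[0,0,0],"fingers":160},{"dp":[30,-75,-120],"angular":[0,0,0],"fingers":120},{"dp":[70,-85,-120],"angular":[0,0,0],"fingers":120},{"dp":[105,-100,-120],"angular":[0,0,0],"fingers":120},{"dp":[140,-115,-120],"angular":[0,0,0],"fingers":120},{"dp":[175,-130,-120],"angular":[0,0,0],"fingers":120},{"dp":[210,-140,-120],"angular":[0,0,0],"fingers":120},{"dp":[240,-150,-120],"angular":[0,0,0],"fingers":120}]'
python3 - <<'E'
from h import *
go([671,-114.5,100],-.0218-np.pi/2)
p,d=vision.grab_frame("top");c=vision.camera_params("top");W=cloud(c,d);np.savez("top.npz",p=p,W=W);bottles(W);caddy(W);cv2.imwrite("pics/t23.png",p)
p,d=vision.grab_frame("scene");crop(p,270,60,470,210,4,"pics/sc23.png")
E
```

```text
clock: 27.53
eef_pos: [516.4, 155.6, 113.7]
tcp_rot: [3.141, -0.0, -1.593]
contact_force: [0.2, 1.5, 0.3]
opening: 0.366
clock: 28.53
eef_pos: [661.5, -90.1, 233.6]
tcp_rot: [3.141, -0.0, -1.594]
contact_force: [0.7, 0.5, -0.1]
opening: 0.529
clock 28.53 tcp [661.5 -90.1 233.6] [ 3.1411e+00 -3.0000e-04 -1.5936e+00] F [ 0.7  0.5 -0.1] op 0.529
dp [ 24.1 -10.1 133.6] ang [ 0.0005 -0.0003 -0.001 ] rows>= 3.3
cap 1054 [747.4 186.   70.3] px [185.  167.3]
cap 66 [ 679.1 -195.9   73.7] px [350.9 194.9]
cap 33 [ 668.9 -118.7   73.9] px [317.7 199.5]
floor 1740 slope [-8.10000e-03  5.42024e+01] y 74.4 385.1 x 492.0 536.0
rail 1270 slope [-1.850e-02  9.029e+01] y 74.8 387.5 x 483.3 546.0
```

View pics/sc23.png

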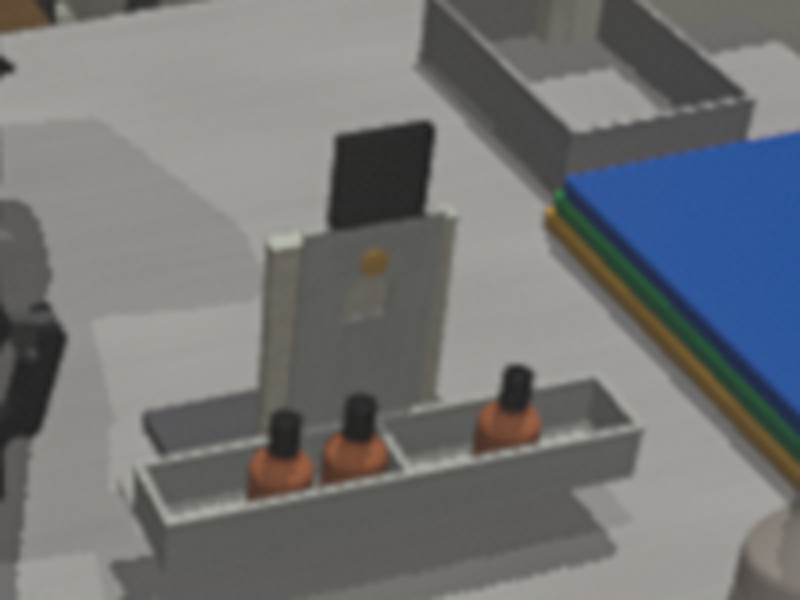

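View pics/t23.png

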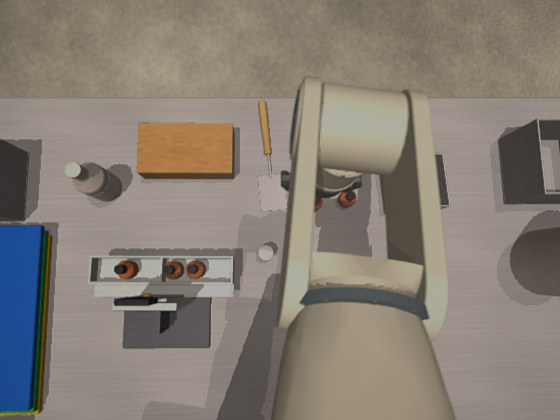

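Three placed, all upright. Next is the bottle at (670,-115).

```bash
python3 -m inch '[{"dp":[24,-9,40],"angular":[0,0,0],"fingers":110},{"dp":[24,-9,80],"angular":[0,0,0],"fingers":110},{"dp":[24,-9,120],"angular":[0,0,0],"fingers":110},{"dp":[24,-9,132],"angular":[0,0,0],"fingers":110},{"dp":[24,-9,132],"angular":[0,0,0],"fingers":110},{"dp":[24,-9,132],"angular":[0,0,0],"fingers":110}]'
python3 - <<'E'
from h import *
c=vision.camera_params("wrist");go([671.2,-114.6,57],-.0218-np.pi/2);p,d=vision.grab_frame("wrist");W=cloud(c,d);bottles(W); cv2.imwrite("pics/w24.png",p)
go([671.2,-114.6,57],-.0218-np.pi/2)
E
```

```text
clock: 29.13
eef_pos: [669.9, -111.2, 102.3]
tcp_rot: [3.141, 0.0, -1.592]
contact_force: [-1.4, 0.2, 0.9]
opening: 0.57
clock 29.13 tcp [ 669.9 -111.2  102.3] [ 3.1408e+00  2.0000e-04 -1.5925e+00] F [-1.4  0.2  0.9] op 0.57
dp [ 3.4 -1.4 45.3] ang [0.0008 0.0002 0.0001] rows>= 1.1
cap 1187 [ 682.8 -196.6   72.2] px [429. 227.]
cap 1019 [ 674.2 -117.2   72.6] px [290.7 243.8]
clock 29.18 tcp [ 671.1 -111.4  103.9] [-3.1394e+00 -3.0000e-04 -1.5925e+00] F [ 0.3 -0.6 -0.4] op 0.567
dp [ 3.2 -0.1 46.9] ang [-0.0022 -0.0003  0.0001] rows>= 1.1
```

View pics/w24.png

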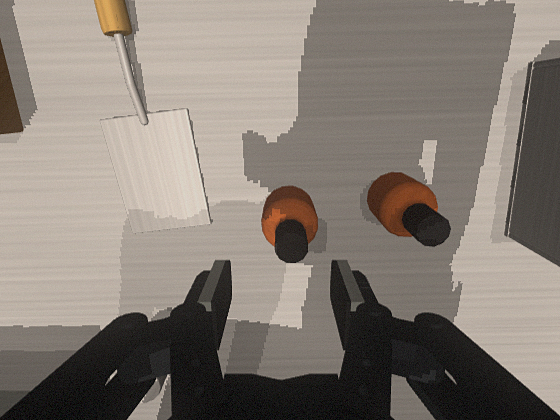

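```bash
python3 -m inch '[{"dp":[4.6,-0.5,20],"angular":[0,0,0],"fingers":110},{"dp":[4.6,-0.5,45],"angular":[0,0,0],"fingers":110},{"dp":[4.6,-0.5,45],"angular":[0,0,0],"fingers":110},{"dp":[4.6,-0.5,45],"angular":[0,0,0],"fingers":255},{"dp":[4.6,-0.5,45],"angular":[0,0,0],"fingers":255},{"dp":[4.6,-0.5,45],"angular":[0,0,0],"fingers":255},{"dp":[4.6,-0.5,45],"angular":[0,0,0],"fingers":255},{"dp":[4.6,-0.5,45],"angular":[0,0,0],"fingers":255},{"dp":[4.6,-0.5,45],"angular":[0,0,0],"fingers":255}]' 35
python3 -m inch '[{"dp":[0,0,-30],"angular":[0,0,0],"fingers":255},{"dp":[0,0,-70],"angular":[0,0,0],"fingers":255},{"dp":[-20,10,-100],"angular":[0,0,0],"fingers":255},{"dp":[-50,15,-118],"angular":[0,0,0],"fingers":255},{"dp":[-85,20,-122],"angular":[0,0,0],"fingers":255},{"dp":[-120,20,-122],"angular":[0,0,0],"fingers":255},{"dp":[-155,20,-122],"angular":[0,0,0],"fingers":255},{"dp":[-190,20,-122],"angular":[0,0,0],"fingers":255},{"dp":[-225,20,-122],"angular":[0,0,0],"fingers":255},{"dp":[-260,20,-122],"angular":[0,0,0],"fingers":255},{"dp":[-295,20,-122],"angular":[0,0,0],"fingers":255},{"dp":[-330,20,-122],"angular":[0,0,0],"fingers":255}]'
python3 -c "
from h import *
go([521,362,185],-.0218-np.pi/2)"
```

```text
clock: 29.93
eef_pos: [671.9, -116.7, 59.6]
tcp_rot: [-3.138, -0.001, -1.593]
contact_force: [-1.0, -1.2, 7.1]
opening: 0.213
clock: 30.93
eef_pos: [657.5, 215.9, 180.2]
tcp_rot: [-3.14, 0.001, -1.593]
contact_force: [-0.1, -0.1, -0.9]
opening: 0.212
clock 30.93 tcp [657.5 215.9 180.2] [-3.1403e+00  5.0000e-04 -1.5930e+00] F [-0.1 -0.1 -0.9] op 0.212
dp [-143.   139.7   -4.9] ang [-0.0013  0.0005 -0.0004] rows>= 4.8
```

```bash
python3 -c "
from h import *
c=vision.camera_params('top')
print(onz(c,74,170,190),onz(c,105,187,0))"
python3 -m inch '[{"dp":[-15,30,-10],"angular":[0,0,0],"fingers":255},{"dp":[-30,60,-15],"angular":[0,0,0],"fingers":255},{"dp":[-50,85,-15],"angular":[0,0,0],"fingers":255},{"dp":[-80,110,-15],"angular":[0,0,0],"fingers":255},{"dp":[-110,130,-15],"angular":[0,0,0],"fingers":255},{"dp":[-135,138,-15],"angular":[0,0,0],"fingers":255},{"dp":[-141,138,-15],"angular":[0,0,0],"fingers":255},{"dp":[-141,138,-15],"angular":[0,0,0],"fingers":255},{"dp":[-141,138,-15],"angular":[0,0,0],"fingers":255},{"dp":[-141,138,-15],"angular":[0,0,0],"fingers":255}]'
python3 - <<'E'
from h import *
p,d=vision.grab_frame("scene");crop(p,270,60,470,210,4,"pics/sc25.png")
go([520.5,359.5,117],-.0218-np.pi/2)
E
```

```text
[713.24640335 382.42232342 190.        ] [716.35153556 393.71368233   0.        ]
clock: 31.77
eef_pos: [523.2, 357.0, 194.2]
tcp_rot: [-3.141, -0.0, -1.594]
contact_force: [-0.2, -1.1, -0.2]
opening: 0.213
clock 31.82 tcp [523.2 356.8 194. ] [-3.1416e+00 -4.0000e-04 -1.5942e+00] F [ 0.2  0.4 -1.8] op 0.215
dp [-2.7  2.8 77. ] ang [-0.     -0.0004 -0.0016] rows>= 1.8
```

View pics/sc25.png

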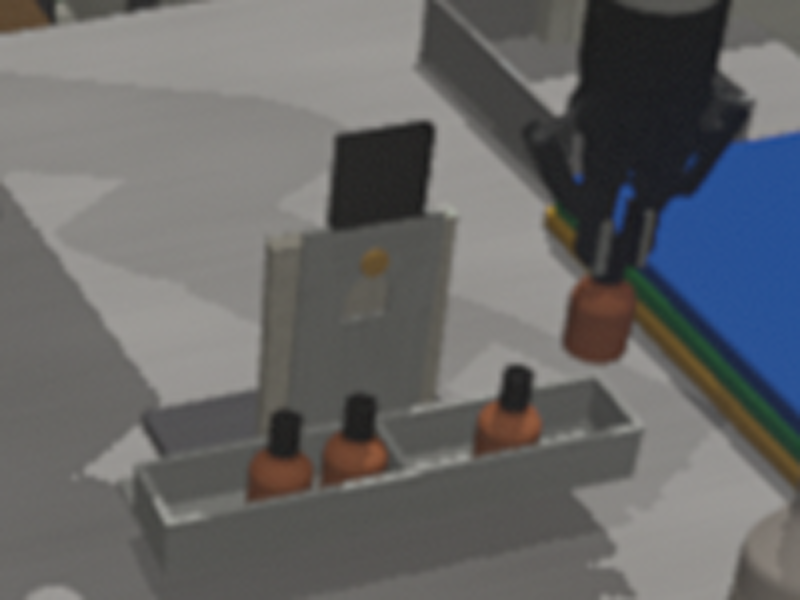

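```bash
python3 -m inch '[{"dp":[-2.5,2.5,20],"angular":[0,0,0],"fingers":255},{"dp":[-2.5,2.5,45],"angular":[0,0,0],"fingers":255},{"dp":[-2.5,2.5,70],"angular":[0,0,0],"fingers":255},{"dp":[-2.5,2.5,79],"angular":[0,0,0],"fingers":255},{"dp":[-2.5,2.5,79],"angular":[0,0,0],"fingers":255},{"dp":[-2.5,2.5,79],"angular":[0,0,0],"fingers":255}]'
python3 -m inch '[{"dp":[0,0,1.5],"angular":[0,0,0],"fingers":255},{"dp":[0,0,2],"angular":[0,0,0],"fingers":255},{"dp":[0,0,2],"angular":[0,0,0],"fingers":255}]'
python3 -m inch '[{"dp":[0,0,1.5],"angular":[0,0,0],"fingers":255},{"dp":[0,0,1.5],"angular":[0,0,0],"fingers":255},{"dp":[0,0,1.5],"angular":[0,0,0],"fingers":255}]'
```

```text
clock: 32.32
eef_pos: [520.7, 360.0, 115.1]
tcp_rot: [3.141, -0.0, -1.594]
contact_force: [-0.6, 0.7, -0.9]
opening: 0.214
clock: 32.57
eef_pos: [520.9, 360.9, 114.1]
tcp_rot: [-3.14, 0.001, -1.593]
contact_force: [0.4, 0.4, -1.4]
opening: 0.21
clock: 32.82
eef_pos: [520.3, 360.7, 111.6]
tcp_rot: [-3.141, 0.0, -1.593]
contact_force: [0.3, 0.6, -1.2]
opening: 0.216
```

```bash
python3 -m inch '[{"dp":[0.5,0,1],"angular":[0,0,0],"fingers":255},{"dp":[0.5,0,1.5],"angular":[0,0,0],"fingers":255},{"dp":[0.5,0,1.5],"angular":[0,0,0],"fingers":255}]'
python3 -m inch '[{"dp":[0,0,1],"angular":[0,0,0],"fingers":255},{"dp":[0,0,1],"angular":[0,0,0],"fingers":255},{"dp":[0,0,1],"angular":[0,0,0],"fingers":255}]'
python3 - <<'E'
from h import *
p,d=vision.grab_frame("scene");crop(p,270,60,470,210,4,"pics/sc26.png")
E
```

```text
clock: 33.07
eef_pos: [520.3, 360.1, 109.9]
tcp_rot: [-3.141, -0.0, -1.593]
contact_force: [0.4, 0.3, 0.3]
opening: 0.212
clock: 33.32
eef_pos: [520.5, 360.0, 109.1]
tcp_rot: [-3.141, -0.0, -1.593]
contact_force: [0.5, -1.0, 3.1]
opening: 0.22
```

View pics/sc26.png

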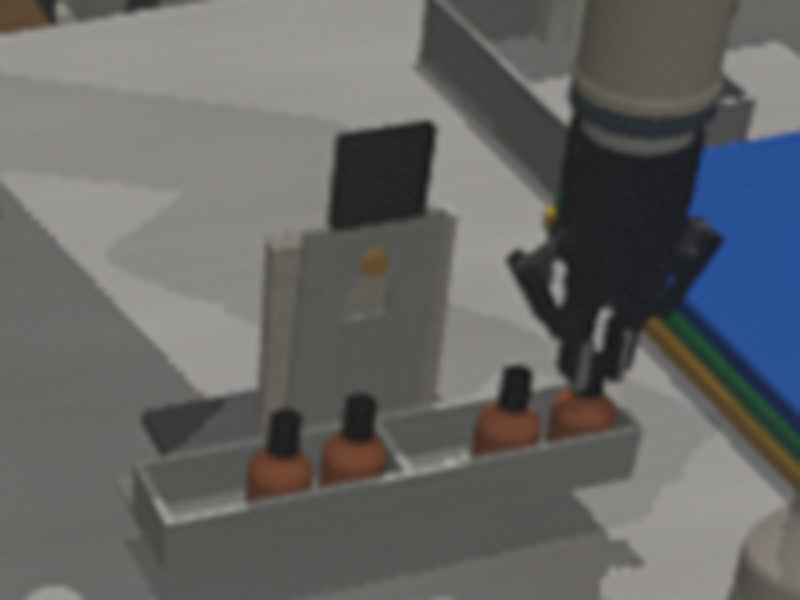

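It's on the floor. Release and go for the last bottle at (680,-196).

```bash
python3 -m inch '[{"dp":[0,0,0],"angular":[0,0,0],"fingers":195},{"dp":[0,0,0],"angular":[0,0,0],"fingers":175},{"dp":[0,0,0],"angular":[0,0,0],"fingers":160},{"dp":[0,0,0],"angular":[0,0,0],"fingers":160},{"dp":[0,0,0],"angular":[0,0,0],"fingers":160}]'
python3 -m inch '[{"dp":[0,0,-12],"angular":[0,0,0],"fingers":160},{"dp":[0,0,-35],"angular":[0,0,0],"fingers":160},{"dp":[0,0,-70],"angular":[0,0,0],"fingers":160},{"dp":[0,-10,-105],"angular":[0,0,0],"fingers":160},{"dp":[10,-30,-130],"angular":[0,0,0],"fingers":160},{"dp":[40,-50,-130],"angular":[0,0,0],"fingers":120},{"dp":[75,-65,-130],"angular":[0,0,0],"fingers":120},{"dp":[110,-75,-130],"angular":[0,0,0],"fingers":120},{"dp":[145,-85,-130],"angular":[0,0,0],"fingers":120},{"dp":[180,-95,-130],"angular":[0,0,0],"fingers":120},{"dp":[215,-105,-130],"angular":[0,0,0],"fingers":120},{"dp":[250,-115,-130],"angular":[0,0,0],"fingers":120}]'
python3 - <<'E'
from h import *
go([681,-197,240],-.0218-np.pi/2)
E
```

```text
clock: 33.78
eef_pos: [520.1, 360.1, 108.8]
tcp_rot: [3.141, -0.0, -1.593]
contact_force: [-0.1, 0.1, 0.3]
opening: 0.372
clock: 34.78
eef_pos: [629.9, 105.9, 240.0]
tcp_rot: [-3.141, 0.0, -1.593]
contact_force: [0.7, 1.1, -1.0]
opening: 0.526
clock 34.78 tcp [629.9 105.9 240. ] [-3.1408e+00  2.0000e-04 -1.5929e+00] F [ 0.7  1.1 -1. ] op 0.526
dp [301.7 -57.8   0. ] ang [-0.0008  0.0002 -0.0003] rows>= 7.4
```

```bash
python3 -m inch '[{"dp":[40,-8,0],"angular":[0,0,0],"fingers":120},{"dp":[80,-15,0],"angular":[0,0,0],"fingers":120},{"dp":[120,-25,0],"angular":[0,0,0],"fingers":120},{"dp":[160,-35,0],"angular":[0,0,0],"fingers":120},{"dp":[200,-45,0],"angular":[0,0,0],"fingers":120},{"dp":[240,-52,0],"angular":[0,0,0],"fingers":120},{"dp":[275,-55,0],"angular":[0,0,0],"fingers":120},{"dp":[295,-57,0],"angular":[0,0,0],"fingers":120},{"dp":[295,-57,40],"angular":[0,0,0],"fingers":110},{"dp":[295,-57,80],"angular":[0,0,0],"fingers":110},{"dp":[295,-57,120],"angular":[0,0,0],"fingers":110},{"dp":[295,-57,136],"angular":[0,0,0],"fingers":110}]'
python3 - <<'E'
from h import *
p,d=vision.grab_frame("top");c=vision.camera_params("top");W=cloud(c,d);bottles(W);caddy(W);cv2.imwrite("pics/t27.png",p)
p,d=vision.grab_frame("scene");crop(p,270,60,470,210,4,"pics/sc27.png")
c=vision.camera_params("wrist");go([680.5,-196.5,57],-.0218-np.pi/2);p,d=vision.grab_frame("wrist");W=cloud(c,d);bottles(W); cv2.imwrite("pics/w27.png",p)
E
```

```text
clock: 35.78
eef_pos: [677.1, -188.1, 98.1]
tcp_rot: [3.135, 0.002, -1.594]
contact_force: [-1.1, -0.2, -0.4]
opening: 0.566
cap 1048 [747.3 185.1  70.3] px [185.4 167.3]
cap 53 [ 660.1 -300.1   64.7] px [394.7 203.2]
floor 1470 slope [-1.08000e-02  5.46505e+01] y 73.7 383.4 x 492.0 536.0
rail 1442 slope [-1.61000e-02  9.05958e+01] y 74.2 387.8 x 483.5 548.2
clock 35.88 tcp [ 677.6 -188.    99.5] [ 3.1352e+00  1.7000e-03 -1.5932e+00] F [-1.3  0.4 -0.3] op 0.567
dp [ 8.5 -3.4 42.5] ang [ 0.0064  0.0017 -0.0006] rows>= 1.0
cap 1064 [ 683.2 -198.3   72.6] px [298.5 243.2]
```

View pics/w27.png

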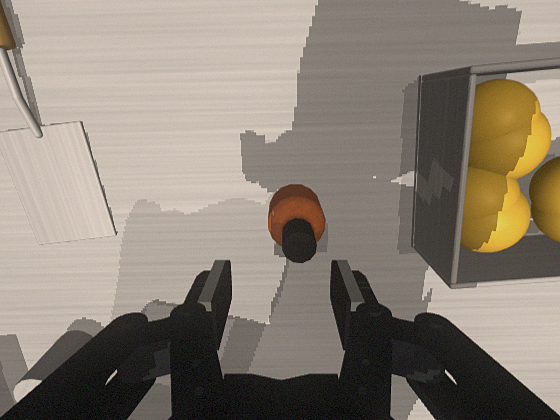

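View pics/sc27.png

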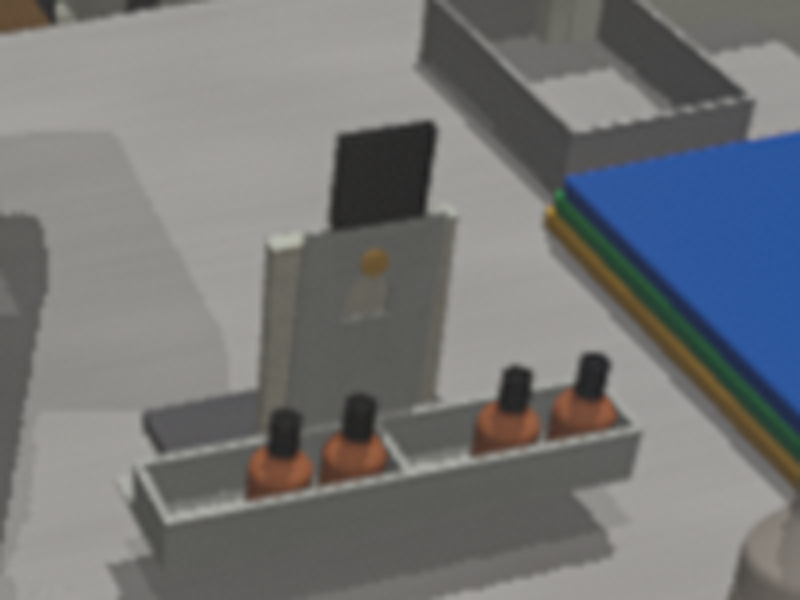

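```bash
python3 -m inch '[{"dp":[9.2,-3.8,0],"angular":[0,0,0],"fingers":115},{"dp":[9.2,-3.8,10],"angular":[0,0,0],"fingers":115},{"dp":[9.2,-3.8,25],"angular":[0,0,0],"fingers":115},{"dp":[9.2,-3.8,41],"angular":[0,0,0],"fingers":115},{"dp":[9.2,-3.8,41],"angular":[0,0,0],"fingers":115},{"dp":[9.2,-3.8,41],"angular":[0,0,0],"fingers":255},{"dp":[9.2,-3.8,41],"angular":[0,0,0],"fingers":255},{"dp":[9.2,-3.8,41],"angular":[0,0,0],"fingers":255},{"dp":[9.2,-3.8,41],"angular":[0,0,0],"fingers":255},{"dp":[9.2,-3.8,41],"angular":[0,0,0],"fingers":255},{"dp":[9.2,-3.8,41],"angular":[0,0,0],"fingers":255}]' 35
python3 -m inch '[{"dp":[0,0,-30],"angular":[0,0,0],"fingers":255},{"dp":[0,0,-70],"angular":[0,0,0],"fingers":255},{"dp":[-20,10,-100],"angular":[0,0,0],"fingers":255},{"dp":[-50,25,-118],"angular":[0,0,0],"fingers":255},{"dp":[-85,40,-122],"angular":[0,0,0],"fingers":255},{"dp":[-120,55,-122],"angular":[0,0,0],"fingers":255},{"dp":[-155,65,-122],"angular":[0,0,0],"fingers":255},{"dp":[-190,75,-122],"angular":[0,0,0],"fingers":255},{"dp":[-225,85,-122],"angular":[0,0,0],"fingers":255},{"dp":[-255,95,-122],"angular":[0,0,0],"fingers":255},{"dp":[-280,110,-122],"angular":[0,0,0],"fingers":255},{"dp":[-290,130,-122],"angular":[0,0,0],"fingers":255}]'
python3 -c "
from h import *
go([515.5,108,180],-.0218-np.pi/2)"
```

```text
clock: 36.85
eef_pos: [684.2, -197.9, 62.7]
tcp_rot: [-3.14, -0.0, -1.593]
contact_force: [-0.2, 0.2, 2.5]
opening: 0.214
clock: 37.85
eef_pos: [560.3, 98.0, 184.2]
tcp_rot: [-3.14, 0.001, -1.591]
contact_force: [-0.2, -0.5, -0.8]
opening: 0.211
clock 37.85 tcp [560.3  98.  184.2] [-3.1402e+00  1.1000e-03 -1.5914e+00] F [-0.2 -0.5 -0.8] op 0.211
dp [-9.1 45.   4.2] ang [-0.0014  0.0011  0.0012] rows>= 1.1
```

```bash
python3 -m inch '[{"dp":[-11,20,0],"angular":[0,0,0],"fingers":255},{"dp":[-11,44,0],"angular":[0,0,0],"fingers":255},{"dp":[-11,44,0],"angular":[0,0,0],"fingers":255},{"dp":[-11,44,0],"angular":[0,0,0],"fingers":255},{"dp":[-11,44,0],"angular":[0,0,0],"fingers":255},{"dp":[-11,44,0],"angular":[0,0,0],"fingers":255}]'
python3 - <<'E'
from h import *
p,d=vision.grab_frame("scene");crop(p,270,60,470,210,4,"pics/sc28.png")
go([515.5,110,121],-.0218-np.pi/2)
E
```

```text
clock: 38.35
eef_pos: [517.5, 106.8, 184.2]
tcp_rot: [-3.14, 0.0, -1.593]
contact_force: [0.2, -0.3, -1.0]
opening: 0.206
clock 38.4 tcp [517.4 106.7 184.1] [-3.1407e+00  2.0000e-04 -1.5935e+00] F [-0.3 -0.2 -1.4] op 0.213
dp [-3.2  2.  63.1] ang [-0.0009  0.0002 -0.0009] rows>= 1.5
```

View pics/sc28.png

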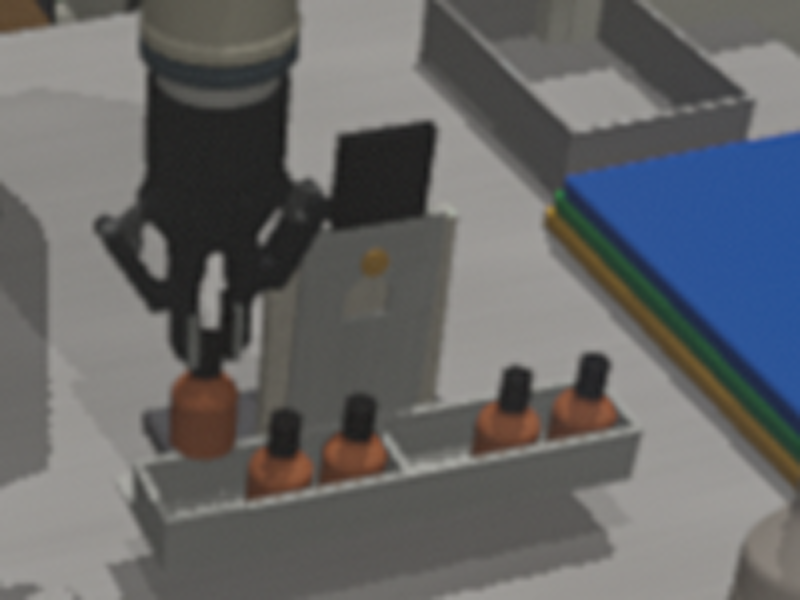

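```bash
python3 -m inch '[{"dp":[-2.5,1.5,20],"angular":[0,0,0],"fingers":255},{"dp":[-2.5,1.5,40],"angular":[0,0,0],"fingers":255},{"dp":[-2.5,1.5,58],"angular":[0,0,0],"fingers":255},{"dp":[-2.5,1.5,64],"angular":[0,0,0],"fingers":255},{"dp":[-2.5,1.5,64],"angular":[0,0,0],"fingers":255},{"dp":[-2.5,1.5,64],"angular":[0,0,0],"fingers":255}]'
python3 -m inch '[{"dp":[0,0,1.5],"angular":[0,0,0],"fingers":255},{"dp":[0,0,1.5],"angular":[0,0,0],"fingers":255},{"dp":[0,0,1.5],"angular":[0,0,0],"fingers":255}]'
python3 -m inch '[{"dp":[0,0,1.5],"angular":[0,0,0],"fingers":255},{"dp":[0,0,1.5],"angular":[0,0,0],"fingers":255},{"dp":[0,0,1.5],"angular":[0,0,0],"fingers":255}]'
```

```text
clock: 38.9
eef_pos: [515.5, 109.3, 120.1]
tcp_rot: [3.141, -0.0, -1.593]
contact_force: [0.6, -1.2, -0.9]
opening: 0.21
clock: 39.15
eef_pos: [515.5, 109.5, 119.1]
tcp_rot: [-3.14, 0.0, -1.593]
contact_force: [0.8, 0.1, -0.8]
opening: 0.213
clock: 39.4
eef_pos: [515.5, 109.6, 117.3]
tcp_rot: [-3.14, 0.0, -1.593]
contact_force: [0.3, 1.5, 2.5]
opening: 0.212
```

```bash
python3 -m inch '[{"dp":[0,0,0.5],"angular":[0,0,0],"fingers":255},{"dp":[0,0,0.5],"angular":[0,0,0],"fingers":195},{"dp":[0,0,0.5],"angular":[0,0,0],"fingers":175},{"dp":[0,0,0.5],"angular":[0,0,0],"fingers":165},{"dp":[0,0,0.5],"angular":[0,0,0],"fingers":165},{"dp":[0,0,0.5],"angular":[0,0,0],"fingers":165}]'
python3 -m inch '[{"dp":[0,0,-12],"angular":[0,0,0],"fingers":165},{"dp":[0,0,-35],"angular":[0,0,0],"fingers":165},{"dp":[0,0,-70],"angular":[0,0,0],"fingers":165},{"dp":[10,0,-105],"angular":[0,0,0],"fingers":160},{"dp":[40,0,-125],"angular":[0,0,0],"fingers":160},{"dp":[80,0,-130],"angular":[0,0,0],"fingers":120},{"dp":[120,0,-130],"angular":[0,0,0],"fingers":120},{"dp":[160,0,-130],"angular":[0,0,0],"fingers":120},{"dp":[200,0,-130],"angular":[0,0,0],"fingers":120},{"dp":[240,0,-130],"angular":[0,0,0],"fingers":120},{"dp":[280,0,-130],"angular":[0,0,0],"fingers":120},{"dp":[320,0,-130],"angular":[0,0,0],"fingers":120}]'
python3 - <<'E'
from h import *
p,d=vision.grab_frame("top");c=vision.camera_params("top");W=cloud(c,d);np.savez("top.npz",p=p,W=W);bottles(W);caddy(W);cv2.imwrite("pics/t29.png",p);crop(p,70,235,250,320,4,"pics/tc29.png")
p,d=vision.grab_frame("scene");W=cloud(vision.camera_params("scene"),d);crop(p,270,60,470,210,4,"pics/sc29.png");cv2.imwrite("pics/s29.png",p)
print("block",plane(W,[(355,93,376,112)]));print("plate",plane(W,[(348,138,378,158)]))
E
```

```text
clock: 39.9
eef_pos: [514.7, 109.4, 116.2]
tcp_rot: [3.141, -0.0, -1.593]
contact_force: [0.1, 0.1, -0.4]
opening: 0.357
clock: 40.9
eef_pos: [507.3, -212.4, 246.4]
tcp_rot: [-3.142, 0.0, -1.593]
contact_force: [1.1, 0.6, -0.9]
opening: 0.527
cap 1035 [747.2 185.6  70.4] px [185.2 167.3]
cap 15 [ 748.1 -286.9   65. ] px [387.1 166.4]
cap 93 [ 679.6 -296.3   65.1] px [392.7 195. ]
floor 1201 slope [-5.80000e-03  5.46769e+01] y 74.5 384.7 x 492.0 536.0
rail 1595 slope [-1.66000e-02  9.09171e+01] y 74.8 388.4 x 483.5 548.2
block (array([467.9, 231.8, 253.5]), array([ 0.9992, -0.0277, -0.0271]))
plate (array([461.5, 238.4, 121.6]), array([ 0.9995, -0.0048, -0.0305]))
```

View pics/t29.png

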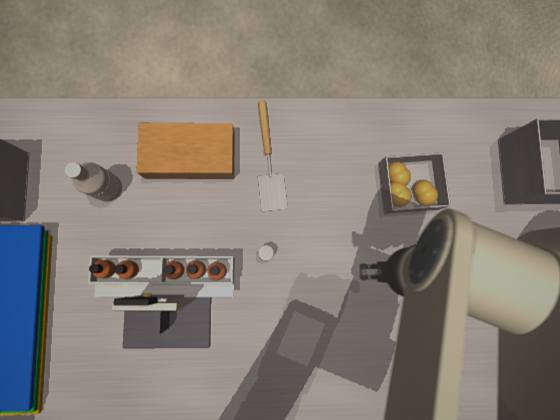

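View pics/sc29.png

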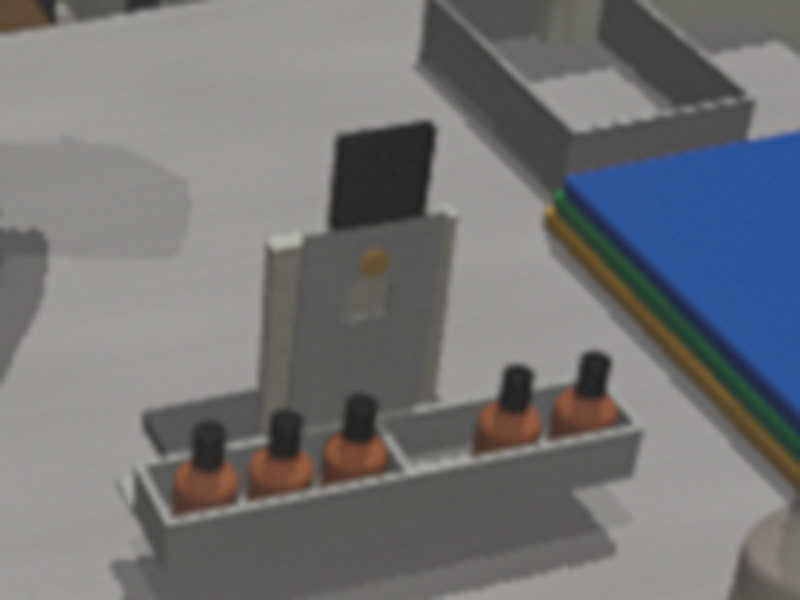

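View pics/s29.png

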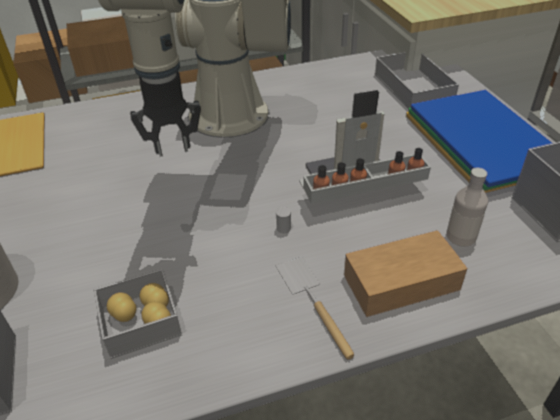

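All five bottles stand upright in the tray, three in one bay and two in the other. Roll is about -0.015 rad and the bystanders are unmoved. I wait a moment, do one last check, then hand in.

```bash
python3 -m inch '[{"dp":[0,0,0],"angular":[0,0,0],"fingers":120},{"dp":[0,0,0],"angular":[0,0,0],"fingers":120},{"dp":[0,0,0],"angular":[0,0,0],"fingers":120},{"dp":[0,0,0],"angular":[0,0,0],"fingers":120},{"dp":[0,0,0],"angular":[0,0,0],"fingers":120},{"dp":[0,0,0],"angular":[0,0,0],"fingers":120},{"dp":[0,0,0],"angular":[0,0,0],"fingers":120},{"dp":[0,0,0],"angular":[0,0,0],"fingers":120},{"dp":[0,0,0],"angular":[0,0,0],"fingers":120},{"dp":[0,0,0],"angular":[0,0,0],"fingers":120}]'
python3 - <<'E'
from h import *
p,d=vision.grab_frame("top");W=cloud(vision.camera_params("top"),d);caddy(W);print(np.abs(p.astype(int)-np.load("top.npz")['p'])[235:320,70:280].mean())
print(sign_off())
E
```

```text
clock: 41.83
eef_pos: [507.9, -210.4, 246.4]
tcp_rot: [-3.142, -0.0, -1.593]
contact_force: [0.3, -0.0, 0.5]
opening: 0.533
floor 1197 slope [-6.70000e-03  5.46112e+01] y 74.4 384.4 x 492.0 536.0
rail 1607 slope [-1.56000e-02  9.09547e+01] y 74.8 388.7 x 483.4 548.2
0.6629691876750701
the job is handed in; nothing more can be done
None
```

The caddy is hanging locked on its screw, and all five bottles on the counter are standing upright in it: three in the -y bay and two in the +y bay. I handed the job in at about 42 s.

- **Last checks:** Two pictures about a second apart showed the caddy region unchanged. The gripper was clear, with contact force near zero. The shaker, spatula, pan, cleaner and gloves looked to be where they started.
- **Not perfectly level:** The rails measure a sideways roll of about 0.015 rad, with the +y side slightly low. The tray floor reads about half that, so the two measures disagree a little. The caddy also leans out about 0.03 rad, within the 0.06 allowed.
- **One mishap:** On the first placing attempt the gripper brushed the caddy's grip block at about 3 N, which rolled the hanging caddy by about 0.045 rad. I backed off, turned the jaws 90° for every placing, and most of the roll came out when the first bottle went in. I left the small remainder alone.

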